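# Make up two gauge calibration kits

## Task

Make up the two calibration kits from the stock in the middle of the bench: the white-dialled gauge, the brass adaptor and the needle valve go in the blue tray, the black-dialled gauge and the plain steel adaptor in the yellow tray. In each tray lay the gauge flat, face up, in the larger foam-floored bay and stand the fittings upright in the smaller bay; do not drop the gauges. Leave the red-dialled gauge and the orange-capped plug where they are.

Things in the scene. Friction and masses are not known exactly. Their poses are not given: they have to be found in the camera images.
- gauge_white: pressure gauge lying on its back, white dial facing up; steel case 52 mm across and 32 mm deep, brass stem at its lower side reaching to 50 mm from the case centre (stem 13 mm thick, its axis 14 mm above the underside). Origin: centre of the case's underside. z up out of the dial, stem along -x. 0.16 kg
- gauge_black: pressure gauge lying on its back, black dial facing up; steel case 52 mm across and 32 mm deep, brass stem at its lower side reaching to 50 mm from the case centre (stem 13 mm thick, its axis 14 mm above the underside). Origin: centre of the case's underside. z up out of the dial, stem along -x. 0.16 kg
- gauge_red: pressure gauge lying on its back, red dial facing up; steel case 52 mm across and 32 mm deep, brass stem at its lower side reaching to 50 mm from the case centre (stem 13 mm thick, its axis 14 mm above the underside). Origin: centre of the case's underside. z up out of the dial, stem along -x. 0.16 kg Stays in stock.
- adaptor_brass: Brass pipe adaptor standing upright: round foot 36 mm across and 20 mm high, then a hexagon 36 mm across flats from 20 to 38 mm, then a thread 20 mm across up to 54 mm. Origin: centre of the underside, z up. 0.20 kg
- adaptor_steel: Plain steel pipe adaptor standing upright: round foot 36 mm across and 20 mm high, then a hexagon 36 mm across flats from 20 to 38 mm, then a thread 20 mm across up to 54 mm. Origin: centre of the underside, z up. 0.20 kg
- plug_orange: Steel blanking plug shaped like the adaptors, standing upright: round foot 36 mm across and 20 mm high, then a hexagon 36 mm across flats from 20 to 38 mm, then an orange cap 28 mm across up to 56 mm. Origin: centre of the underside, z up. 0.20 kg Stays in stock.
- needle_valve: needle valve standing upright: steel block 34 x 34 mm, 30 mm high, with a short port on each side along y (50 mm over the ports), and on top a black star knob 40 mm across from 40 to 58 mm above the underside; the knob is fixed to the block. Origin: centre of the underside, z up. 0.22 kg
- tray_blue: Blue kit tray, 124 (x) x 190 (y) x 20 mm high, fixed; walls, divider and floor 4 mm thick. Larger bay at +y, black foam floor, for the gauge: 116 x 96 mm inside, centre x 0, y +43 mm. Smaller bay at -y, floor in the tray's colour, for fittings: 116 x 82 mm inside, centre x 0, y -50 mm. Lugs stand 11 mm out at both ends. Origin: centre of the underside
- tray_yellow: Yellow kit tray, 124 (x) x 190 (y) x 20 mm high, fixed; walls, divider and floor 4 mm thick. Larger bay at +y, black foam floor, for the gauge: 116 x 96 mm inside, centre x 0, y +43 mm. Smaller bay at -y, floor in the tray's colour, for fittings: 116 x 82 mm inside, centre x 0, y -50 mm. Lugs stand 11 mm out at both ends. Origin: centre of the underside

How it is judged:
By the outcome, as a careful person would: the job done as asked, in the order asked, and still so for the second after the job is handed in, with the robot touching nothing.
It also fails if it takes over 125 s, if anything falls off the work surface, if the arm or the gripper's body presses on something with over 40 N, if the wrist force passes 120 N, or if a joint passes its speed limit or range.

## Robot

A 7-joint arm with a two-finger parallel gripper is mounted at the origin on the work surface. World frame = base frame: x ahead of the robot, y to its left, z up, the work surface at z = 0. Lengths are in m, angles in rad, forces in N, time in s.
With the tool pointing down it reaches from about 0.35 to 0.775 m from the base axis. Payload 3.1 kg.
Tool frame: the origin (TCP) lies on the centre line of the jaws, within the pads' length; the fingertips stand 11 mm ahead of it and the grasp point (between the pads) lies 8 mm behind it (manip.tip_reach is the distance from the TCP to the fingertips, in m); z points along the fingers, y is the line along which they close (so a half turn about z gives the same grasp; the last joint's range is limited). The gripper opens to 85 mm and grips with 20 to 120 N. Pads are 22 mm wide; open, the fingers measure 114 mm over their backs; the gripper's body (76 mm by 85 mm) begins 54 mm behind the grasp point. The pads swing forward as they close: fully open they stand 13 mm farther back than shut.
Start: joints at [-1.284, 0.311, 0.014, 1.512, -0.004, 1.319, -0.027], TCP at [0.178, 0.521, 0.242] pointing down, gripper open.
Joint ranges: [-2.7, 2.7], [-0.3, 1.91], [-1.27, 1.3], [0.12, 2.57], [-1.44, 4.58], [0.2, 2.03], [-3.05, 3.05]. Speed limits (rad/s): [2.79, 2.79, 3.14, 3.14, 3.14, 3.14, 3.14].

## Interface

Orientations are given as a unit quaternion [x, y, z, w].
In Python, from workcell import sensors, capture, get_calibration, manip, silhouettes gives the robot as it stands. The module is installed in compiled form; this text tells all that it offers.
- The arm moves only by the tool carry_out, never from a script. Its argument "targets" is one flat list of numbers, 6 for each row, row after row: the shift along the tool's x, y, z in units of 25 mm (1.0 is 25 mm), then the turn, a rotation vector about the tool's x, y, z in rad. A call has exactly 10 rows; each row shifts and turns the commanded pose from where the row before left it, along the tool's axes as they then stand; what a row does not reach is not made up. A row lasts 1/12 s, in which the tool goes at most 41.7 mm and 7.16 degrees, less where a joint would pass 70% of its speed; a pose out of reach is approached as far as the arm can. A call is refused whole if a number of a shift passes 1 or a number of a turn 0.125, either way. A call with a gripper value outside its range is refused whole. "gripper" is the closure, from 0 (fully open) to 1 (shut), set as the call begins (left out, the last holds). The fingers move at their own pace and stop on an object; "newtons" is the grip in N (left out, the last holds). Time passes only in rows, so rows that do not move let the fingers close, or fill a call up. It gives the time, the measured TCP pose, the force, the opening and the grip force at its end, in the units of the state.
- sensors.get_state(): the state, without advancing time (a new reading comes with each control period).
- capture(name): name is "side" or "top" or "wrist"; returns the picture (480x640x3 uint8, red, green, blue); there is no depth.
- get_calibration(name): a dict with "fx", "fy", "cx", "cy" (pixels), "R" (3x3) and "t" (3): a world point X has camera coordinates R X + t. Camera axes: x right, y down, z forward; pixel columns grow to the right and rows downward; lengths in m; the calibration is good to about 2 mm. A picture is of the moment at which its call begins: read the wrist's pose just before it. get_calibration takes no time and is no camera call; for the wrist camera it gives the pose at the moment of the call.
- manip.hand_in(): hands the job in; it is judged then, once.
Trained networks look in the newest picture that a camera, given by its name, has taken for a name from the list of things; names that differ only in an ending like _2 or _b are one class to them, and where a whole thing is asked for, a point or a joint stands for the part that bears it (a point fixed in the world has none). Each returns a list of dicts, best first, with "confidence" (0 to 1); they miss things now and then, are a little off and sometimes report something else, mostly with a low value. They report only what shows in the picture. A call takes as long as a camera call.
- silhouettes(query, camera): "region" (480x640 bool, what is visible of it) and "rect" ([left, top, width, height] in pixels, round what is visible of it).
The state is a dict: "time": time; "joint_positions": joint angles; "joint_vel": joint speeds; "joint_efforts": joint torques, N m; "ee_pos": TCP position; "tcp_rot": TCP orientation; "wrist_force": force on the tool from outside, world axes, zero at the start; "moment": the same for the moment, N m; "width": finger opening in m; "grip_force": force on a finger pad.
Only numpy, scipy, OpenCV 4.12 (cv2) and the standard library are available. Lean on these libraries where they do the work, as an engineer would, in place of code of your own. Each camera call takes 0.05 s, during which the arm holds its last target. There are 200 camera calls.

## Working session

There is one attempt and no reset: what is moved stays moved. The work goes in short steps, Python scripts to look and compute and a tool call to move; the robot and the scene stay as the last step left them, time stands still between calls to the robot, and variables do not carry over. Pictures are saved under pics/ and viewed, at most 14 in all, crops included, and the job is handed in when it is done.

Besides the shell and the picture viewer there is one more tool, called by a JSON object that holds its "api" and its "payload". carry_out: Moves the arm, as the interface text tells. Its arguments: {"type":"object","properties":{"targets":{"type":"array"},"gripper":{"type":"number"},"newtons":{"type":"number"}},"required":["targets"]}

```bash
mkdir -p pics; ls; python3 - <<'E'
from workcell import sensors, capture, get_calibration, manip, silhouettes
import cv2
s=sensors.get_state(); print({k:(v if not hasattr(v,'round') else v) for k,v in s.items()})
for n in ("top","side"):
    im=capture(n); cv2.imwrite(f"pics/{n}0.png",im[:,:,::-1]); c=get_calibration(n); print(n,c)
E
```

```text
pics
{'time': 0.0, 'joint_positions': array([-1.28367732,  0.31173635,  0.01399957,  1.51303909, -0.00439401,
        1.31918531, -0.02718146]), 'joint_vel': array([-9.60571684e-05, -4.00737042e-04, -1.03587611e-03,  4.27808739e-04,
       -1.93242281e-03,  2.57775084e-04, -1.27537327e-04]), 'joint_efforts': array([-1.95657672e-04, -3.79921782e+01,  1.45965368e-01, -2.30590439e+01,
        1.22198928e-02,  1.33517789e-02,  1.12072144e-05]), 'ee_pos': array([0.1773792 , 0.51988206, 0.24122245]), 'tcp_rot': array([ 1.63625478e-01,  9.86521838e-01, -1.16034337e-03, -1.39681055e-04]), 'wrist_force': array([ 0.15207757, -0.02850544,  0.38490275]), 'moment': array([-9.08047854e-05,  9.32736941e-03,  2.78042981e-02]), 'grip_force': 0.0, 'width': 0.0852866534822003}
top {'fx': 539.9920688899527, 'fy': 539.9920688899527, 'cx': 323.2123271604367, 'cy': 241.80328658302, 'R': array([[ 0.00263936, -0.99998146,  0.00548829],
       [-0.99255519, -0.00328798, -0.12175129],
       [ 0.12176707, -0.00512609, -0.99254547]]), 't': array([-0.0309467 ,  0.57193865,  1.15320686])}
side {'fx': 515.0847315820023, 'fy': 515.0847315820023, 'cx': 315.92156570030374, 'cy': 245.72399633255284, 'R': array([[-0.90589111, -0.42331403, -0.01290451],
       [-0.28533515,  0.63256636, -0.72003031],
       [ 0.31296189, -0.64858695, -0.69382261]]), 't': array([0.5223206 , 0.19798323, 0.79471191])}
```

View pics/top0.png

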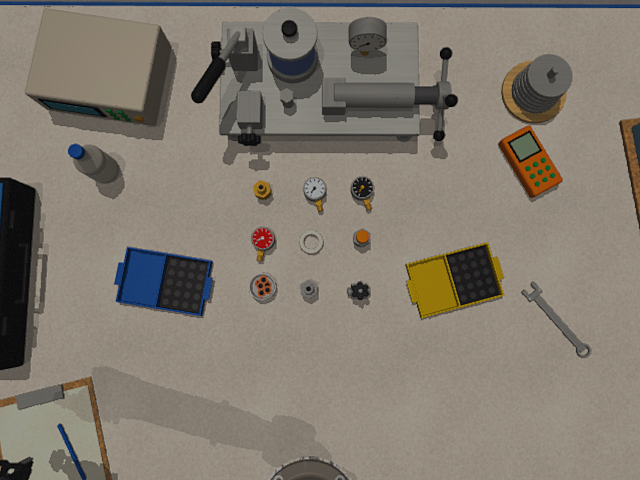

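View pics/side0.png

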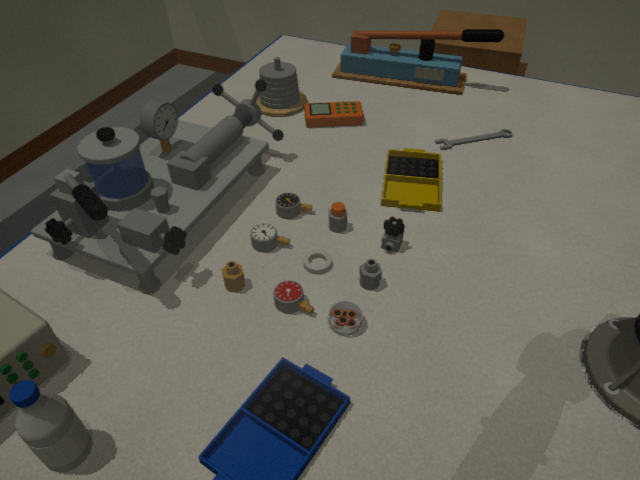

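```bash
cat > h.py <<'E'
import numpy as np, cv2
from scipy.optimize import minimize
from workcell import sensors, capture, get_calibration, manip, silhouettes
def ring(r,zs,n=24,c=(0,0)):
    a=np.arange(n)*2*np.pi/n
    return np.vstack([np.c_[c[0]+r*np.cos(a),c[1]+r*np.sin(a),np.full(n,z)] for z in zs])
def box(x0,x1,y0,y1,z0,z1): return np.array([[x,y,z] for x in(x0,x1) for y in(y0,y1) for z in(z0,z1)])
G=[ring(26,(0,32)),box(-50,0,-6.5,6.5,7.5,20.5)]
A=[ring(18,(0,20)),ring(19.5,(20,38)),ring(10,(38,54))]
P=A[:2]+[ring(14,(38,56))]
V=[box(-17,17,-17,17,0,30),box(-6,6,-25,25,9,21),ring(19,(40,58)),ring(8,(30,40))]
T=[box(-62,62,-95,95,0,20)]
M={'gauge_white':G,'gauge_black':G,'gauge_red':G,'adaptor_brass':A,'adaptor_steel':A,'plug_orange':P,'needle_valve':V,'tray_blue':T,'tray_yellow':T}
def proj(c,X):
    X=X@np.asarray(c['R']).T+c['t']; return np.c_[c['fx']*X[:,0]/X[:,2]+c['cx'],c['fy']*X[:,1]/X[:,2]+c['cy']]
def back(c,u,v,z):
    d=np.asarray(c['R']).T@np.array([(u-c['cx'])/c['fx'],(v-c['cy'])/c['fy'],1]); o=-np.asarray(c['R']).T@c['t']
    return o+d*(z-o[2])/d[2]
def render(name,p,c,z0=0):
    m=np.zeros((480,640),np.uint8); s,k=np.sin(p[2]),np.cos(p[2]); R=np.array([[k,-s,0],[s,k,0],[0,0,1]])
    for part in M[name]:
        h=cv2.convexHull(proj(c,part/1000@R.T+[p[0],p[1],z0]).astype(np.float32))
        cv2.fillConvexPoly(m,np.round(h*16).astype(np.int32),1,shift=4)
    return m>0
def fit(name,views,z0=0,p0=None,sym=False):
    """views: list of (calib, mask). returns pose, mean IoU"""
    c,m=views[0]; v,u=np.nonzero(m)
    if p0 is None: p0=back(c,u.mean(),v.mean(),z0+.015)[:2]
    def f(p): 
        e=0
        for c,m in views:
            r=render(name,p,c,z0); e+=1-(r&m).sum()/max(1,(r|m).sum())
        return e/len(views)
    best=None
    for y in ([0] if sym else np.arange(8)*np.pi/4):
        r=minimize(f,[*p0,y],method='Nelder-Mead',options=dict(initial_simplex=np.array([[*p0,y],[p0[0]+.01,p0[1],y],[p0[0],p0[1]+.01,y],[*p0,y+.4]]),xatol=2e-4,fatol=1e-4,maxiter=120))
        if best is None or r.fun<best.fun: best=r
    return best.x,1-best.fun
E
cat > loc.py <<'E'
from h import *
import sys
for n in (sys.argv[1:] or M):
    vs=[];info=[]
    for cam in ('top','side'):
        c=get_calibration(cam); capture(cam) if 0 else None
        s=silhouettes(n,cam)
        info.append([(round(d['confidence'],2),[int(a) for a in d['rect']]) for d in s[:2]])
        if s and s[0]['confidence']>.4: vs.append((c,s[0]['region']))
    if vs:
        p,q=fit(n,vs); print(n,p.round(4),round(q,3),info)
        for v in vs: print('   ',fit(n,[v],p0=p[:2])[0].round(4) if 0 else '',end='')
    else: print(n,info)
E
time python3 loc.py; python3 -c "
from h import *;print(manip.tip_reach, sensors.get_state()['time'])"
```

```text
gauge_white [ 0.694  -0.0102  0.2174] 0.811 [[(0.84, [303, 179, 23, 30]), (0.74, [407, 242, 98, 75])], [(0.74, [254, 224, 36, 28])]]
        gauge_black [ 0.6965 -0.1172  0.2815] 0.825 [[(0.57, [353, 178, 21, 31])], [(0.93, [276, 190, 37, 30])]]
        gauge_red [0.5808 0.105  6.0655] 0.894 [[(0.86, [250, 226, 23, 34])], [(0.73, [275, 278, 38, 36])]]
        adaptor_brass [0.6911 0.1083 0.2131] 0.889 [[(0.5, [250, 183, 22, 14])], [(0.66, [222, 258, 20, 33])]]
        adaptor_steel [0.4683 0.0026 0.4411] 0.844 [[(0.56, [302, 278, 12, 17])], [(0.59, [357, 253, 27, 34])]]
        plug_orange [ 0.5837 -0.1135  0.3326] 0.869 [[(0.72, [351, 227, 19, 19])], [(0.83, [327, 202, 20, 31])]]
        needle_valve [ 0.4649 -0.1082  0.0782] 0.876 [[(0.78, [350, 279, 21, 21])], [(0.68, [377, 216, 27, 36])]]
        tray_blue [0.486  0.3244 2.9861] 0.956 [[(0.7, [116, 245, 98, 69])], [(0.85, [199, 360, 150, 116])]]
        tray_yellow [ 0.4918 -0.3224  0.2686] 0.956 [[(0.95, [407, 240, 95, 76])], [(0.96, [386, 147, 54, 64])]]
        0.011 1.0
real	0m17.871s
user	0m12.570s
sys	0m0.280s
```

```bash
cat > plan.py <<'E'
import numpy as np, sys
from scipy.spatial.transform import Rotation as Ro
def pose():
    from workcell import sensors
    s=sensors.get_state(); R=Ro.from_quat(s['tcp_rot']).as_matrix()
    return np.array(s['ee_pos']),R,np.arctan2(R[1,0],R[0,0]),s
def plan(p,R,x,y,z,yaw,nmin=10):
    """one constant row repeated n times: tool-frame twist to the target with z axis straight down"""
    y0=np.arctan2(R[1,0],R[0,0]); d=(yaw-y0+np.pi)%(2*np.pi)-np.pi
    for n in (range(nmin,90)):
        w=-d/n; S=sum(Ro.from_euler('z',k*w).as_matrix() for k in range(n))
        s=np.linalg.solve(R@S,np.array([x,y,z])-p)/.025
        if abs(w)<=.122 and abs(s).max()<=1 and np.linalg.norm(s)<1.6: break
    Rd=np.array([[np.cos(yaw),np.sin(yaw),0],[np.sin(yaw),-np.cos(yaw),0],[0,0,-1]])
    return n,s.round(3),round(w,4),Rd
if __name__=='__main__':
    p,R,yw,s=pose()
    print('at',p.round(4),'yaw',round(yw,3),'t',round(s['time'],2),'w',round(s['width'],4),'tilt',R[:2,2].round(3),'j7',round(s['joint_positions'][6],2))
    for a in sys.argv[1:]:
        q=[float(v) for v in a.split(',')]; nm=int(q[4]) if len(q)>4 else 10
        n,sh,w,R=plan(p,R,*q[:4],nmin=nm); p=np.array(q[:3]); print(a,'->',n,'rows',sh,'turn z',w)
E
python3 plan.py 0.66,0,0.24,0.217,20
```

```text
at [0.1776 0.5206 0.2423] yaw 2.813 t 1.0 w 0.0854 tilt [0. 0.] j7 -0.03
0.66,0,0.24,0.217,20 -> 28 rows [-0.993  0.938  0.003] turn z 0.0927
```

```bash
python3 plan.py 0.66,0,0.24,0.217,30
```

```text
at [0.1776 0.5206 0.2423] yaw 2.813 t 1.0 w 0.0854 tilt [0. 0.] j7 -0.03
0.66,0,0.24,0.217,30 -> 30 rows [-0.924  0.878  0.003] turn z 0.0865
```

```bash
python3 - <<'E'
s=open('plan.py').read()
i=s.index('def plan'); j=s.index("if __name__")
new='''def plan(p,R,x,y,z,yaw,nmin=10):
    """straight world path, even turn; returns rows in tool axes, multiple of 10"""
    y0=np.arctan2(R[1,0],R[0,0]); d=(yaw-y0+np.pi)%(2*np.pi)-np.pi; T=np.array([x,y,z])
    for n in range(max(10,nmin),200,10):
        rows=[];P=p.copy();Rk=R.copy();w=round(-d/n,3)
        for k in range(n):
            sh=(Rk.T@((T-P)/(n-k))/.025).round(2); rows.append((sh,w)); P=P+Rk@sh*.025; Rk=Rk@Ro.from_rotvec([0,0,w]).as_matrix()
        if abs(w)<=.122 and max(abs(r[0]).max() for r in rows)<=1: break
    return rows,P,Rk
'''
s=s[:i]+new+'''if __name__=='__main__':
    p,R,yw,s=pose()
    print('at',p.round(4),'yaw',round(yw,3),'t',round(s['time'],2),'w',round(s['width'],4),'grip',round(s['grip_force'],1),'j7',round(s['joint_positions'][6],2))
    for a in sys.argv[1:]:
        q=[float(v) for v in a.split(',')]
        rows,p,R=plan(p,R,*q[:4],nmin=int(q[4]) if len(q)>4 else 10)
        for k in range(0,len(rows),10):
            print(a,','.join('%g,%g,%g,0,0,%g'%(*(r[0]+0.),r[1]) for r in rows[k:k+10]))
'''
open('plan.py','w').write(s)
E
python3 plan.py 0.64,0,0.24,3.36
```

```text
at [0.1776 0.5206 0.2423] yaw 2.813 t 1.0 w 0.0854 grip 0.0 j7 -0.03
0.64,0,0.24,3.36 -0.81,-0.46,0,0,0,-0.018,-0.8,-0.47,0,0,0,-0.018,-0.79,-0.49,0,0,0,-0.018,-0.78,-0.5,0,0,0,-0.018,-0.77,-0.51,0,0,0,-0.018,-0.76,-0.53,0,0,0,-0.018,-0.75,-0.54,0,0,0,-0.018,-0.74,-0.56,0,0,0,-0.018,-0.73,-0.57,0,0,0,-0.018,-0.72,-0.58,0,0,0,-0.018
0.64,0,0.24,3.36 -0.71,-0.6,0,0,0,-0.018,-0.7,-0.61,0,0,0,-0.018,-0.69,-0.62,0.01,0,0,-0.018,-0.68,-0.63,0,0,0,-0.018,-0.67,-0.64,0.01,0,0,-0.018,-0.66,-0.66,0,0,0,-0.018,-0.65,-0.67,0.01,0,0,-0.018,-0.63,-0.68,0,0,0,-0.018,-0.62,-0.69,0.01,0,0,-0.018,-0.61,-0.7,0,0,0,-0.018
0.64,0,0.24,3.36 -0.6,-0.71,0.01,0,0,-0.018,-0.58,-0.72,0,0,0,-0.018,-0.57,-0.74,0.01,0,0,-0.018,-0.56,-0.74,0,0,0,-0.018,-0.54,-0.76,0.01,0,0,-0.018,-0.53,-0.76,0,0,0,-0.018,-0.51,-0.77,0.01,0,0,-0.018,-0.5,-0.79,0,0,0,-0.018,-0.49,-0.79,0.01,0,0,-0.018,-0.47,-0.8,0,0,0,-0.018
```

{"api": "carry_out", "payload": {"targets": [-0.8,-0.47,0,0,0,-0.018,-0.8,-0.47,0,0,0,-0.018,-0.79,-0.49,0,0,0,-0.018,-0.78,-0.5,0,0,0,-0.018,-0.77,-0.51,0,0,0,-0.018,-0.76,-0.53,0,0,0,-0.018,-0.75,-0.54,0,0,0,-0.018,-0.74,-0.56,0,0,0,-0.018,-0.73,-0.57,0,0,0,-0.018,-0.72,-0.58,0,0,0,-0.018]}}

```text
time: 1.83
ee_pos: [0.3316, 0.346, 0.2425]
tcp_rot: [0.074, 0.997, 0.0, 0.0]
wrist_force: [-0.2, -0.4, 0.2]
width: 0.0854
grip_force: 0.0
```

{"api": "carry_out", "payload": {"targets": [-0.71,-0.6,0,0,0,-0.018,-0.7,-0.61,0,0,0,-0.018,-0.69,-0.62,0,0,0,-0.018,-0.68,-0.63,0,0,0,-0.018,-0.67,-0.64,0,0,0,-0.018,-0.66,-0.66,0,0,0,-0.018,-0.65,-0.67,0,0,0,-0.018,-0.63,-0.68,0,0,0,-0.018,-0.62,-0.69,0,0,0,-0.018,-0.61,-0.7,0,0,0,-0.018]}}

```text
time: 2.67
ee_pos: [0.4859, 0.1726, 0.2424]
tcp_rot: [-0.016, 1.0, 0.0, 0.0]
wrist_force: [-0.9, -0.5, -0.5]
width: 0.0855
grip_force: 0.0
```

{"api": "carry_out", "payload": {"targets": [-0.6,-0.71,0,0,0,-0.018,-0.58,-0.72,0,0,0,-0.018,-0.57,-0.74,0,0,0,-0.018,-0.56,-0.74,0,0,0,-0.018,-0.54,-0.76,0,0,0,-0.018,-0.53,-0.76,0,0,0,-0.018,-0.51,-0.77,0,0,0,-0.018,-0.5,-0.79,0,0,0,-0.018,-0.49,-0.79,0,0,0,-0.018,-0.47,-0.8,0,0,0,-0.018]}}

```text
time: 3.5
ee_pos: [0.6403, -0.0009, 0.2422]
tcp_rot: [-0.106, 0.994, 0.0, -0.0]
wrist_force: [0.9, 0.2, 0.7]
width: 0.0854
grip_force: 0.0
```

```bash
cat > wl.py <<'E'
# wrist look: fit the named things with the wrist picture; save it as pics/<tag>.png
from h import *; import sys
tag=sys.argv[1]; c=get_calibration('wrist'); im=capture('wrist'); cv2.imwrite(f'pics/{tag}.png',im[:,:,::-1])
for a in sys.argv[2:]:
    n,*z=a.split('@'); z0=float(z[0]) if z else 0
    s=silhouettes(n,'wrist')
    for d in s[:2]:
        if d['confidence']>.3:
            p,q=fit(n,[(c,d['region'])],z0); print(n,round(d['confidence'],2),[int(v) for v in d['rect']],p.round(4),round(q,3))
    if not s: print(n,'none')
E
python3 plan.py; python3 wl.py w1 gauge_white gauge_black gauge_red adaptor_brass adaptor_steel needle_valve plug_orange
```

```text
at [ 0.6403 -0.0009  0.2422] yaw -2.929 t 3.5 w 0.0854 grip 0.0 j7 1.88
gauge_white 0.56 [270, 207, 52, 76] [ 0.6918 -0.0091  0.2514] 0.922
gauge_black 0.67 [164, 184, 57, 82] [ 0.6952 -0.1155  0.3385] 0.906
gauge_red 0.8 [408, 114, 61, 88] [0.5794 0.1046 6.084 ] 0.917
adaptor_brass 0.97 [385, 253, 44, 48] [0.6891 0.1092 0.1636] 0.927
adaptor_steel 0.74 [341, 2, 47, 42] [0.4666 0.0034 0.2194] 0.95
needle_valve 0.63 [217, 2, 43, 9] [ 0.4628 -0.1085  0.0604] 0.977
plug_orange 0.68 [180, 93, 54, 50] [ 0.5803 -0.1131  0.1972] 0.902
```

View pics/w1.png

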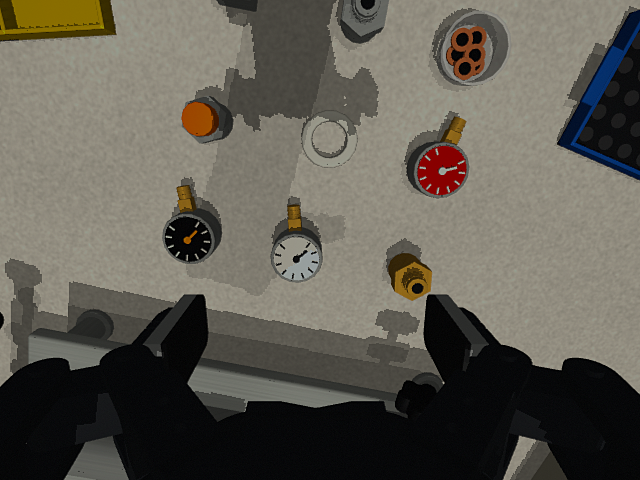

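```bash
python3 plan.py 0.692,-0.009,0.09,3.393 0.692,-0.009,0.026,3.393
```

```text
at [0.6392 0.0016 0.2425] yaw -2.928 t 3.9 w 0.0857 grip 0.0 j7 1.87
0.692,-0.009,0.09,3.393 -0.2,-0.09,0.61,0,0,-0.004,-0.2,-0.09,0.61,0,0,-0.004,-0.2,-0.09,0.61,0,0,-0.004,-0.19,-0.09,0.61,0,0,-0.004,-0.2,-0.09,0.61,0,0,-0.004,-0.19,-0.09,0.61,0,0,-0.004,-0.19,-0.09,0.61,0,0,-0.004,-0.2,-0.09,0.61,0,0,-0.004,-0.19,-0.09,0.61,0,0,-0.004,-0.2,-0.1,0.61,0,0,-0.004
0.692,-0.009,0.026,3.393 0,0,0.26,0,0,0,0,0,0.26,0,0,0,0,0,0.25,0,0,0,0,0,0.26,0,0,0,0,0,0.25,0,0,0,0,0,0.26,0,0,0,0,0,0.25,0,0,0,0,0,0.26,0,0,0,0,0,0.25,0,0,0,0,0,0.26,0,0,0
```

{"api": "carry_out", "payload": {"targets": [-0.2,-0.09,0.61,0,0,-0.004,-0.2,-0.09,0.61,0,0,-0.004,-0.2,-0.09,0.61,0,0,-0.004,-0.19,-0.09,0.61,0,0,-0.004,-0.2,-0.09,0.61,0,0,-0.004,-0.19,-0.09,0.61,0,0,-0.004,-0.19,-0.09,0.61,0,0,-0.004,-0.2,-0.09,0.61,0,0,-0.004,-0.19,-0.09,0.61,0,0,-0.004,-0.2,-0.09,0.61,0,0,-0.004]}}

```text
time: 4.73
ee_pos: [0.6929, -0.0111, 0.0881]
tcp_rot: [-0.125, 0.992, 0.0, -0.0]
wrist_force: [0.3, 0.6, -0.1]
width: 0.0854
grip_force: 0.0
```

```bash
python3 wl.py w2 gauge_white; python3 plan.py 0.692,-0.009,0.017,3.393
```

```text
gauge_white 0.81 [272, 171, 94, 136] [ 0.6912 -0.0086  0.275 ] 0.945
at [ 0.6907 -0.0111  0.0854] yaw -2.891 t 4.83 w 0.0859 grip 0.0 j7 1.96
0.692,-0.009,0.017,3.393 -0.01,0.01,0.27,0,0,-0,-0.01,0.01,0.27,0,0,-0,-0.01,0.01,0.27,0,0,-0,-0.01,0,0.27,0,0,-0,-0.01,0.01,0.28,0,0,-0,-0.01,0,0.27,0,0,-0,-0.01,0.01,0.28,0,0,-0,-0.01,0,0.27,0,0,-0,0,0.01,0.28,0,0,-0,-0.01,0,0.27,0,0,-0
```

{"api": "carry_out", "payload": {"targets": [0,0.01,0.28,0,0,0,0,0.01,0.28,0,0,0,0,0.01,0.28,0,0,0,0,0.01,0.28,0,0,0,0,0.01,0.28,0,0,0,0,0.01,0.28,0,0,0,0,0.01,0.28,0,0,0,0,0.01,0.28,0,0,0,0,0.01,0.28,0,0,0,0,0,0.28,0,0,0]}}

```text
time: 5.67
ee_pos: [0.6918, -0.0086, 0.0191]
tcp_rot: [-0.125, 0.992, 0.0, -0.0]
wrist_force: [-0.4, -0.0, 0.0]
width: 0.0851
grip_force: 0.0
```

{"api": "carry_out", "payload": {"targets": [0,0,0,0,0,0,0,0,0,0,0,0,0,0,0,0,0,0,0,0,0,0,0,0,0,0,0,0,0,0,0,0,0,0,0,0,0,0,0,0,0,0,0,0,0,0,0,0,0,0,0,0,0,0,0,0,0,0,0,0], "gripper": 1, "newtons": 40}}

```text
time: 6.5
ee_pos: [0.6924, -0.0089, 0.0204]
tcp_rot: [-0.125, 0.992, -0.0, 0.001]
wrist_force: [0.5, -1.5, 2.4]
width: 0.0507
grip_force: 42.0
```

{"api": "carry_out", "payload": {"targets": [0,0,-0.2,0,0,0,0,0,-0.4,0,0,0,0,0,-0.5,0,0,0,0,0,-0.5,0,0,0,0,0,-0.5,0,0,0,0,0,-0.5,0,0,0,0,0,-0.5,0,0,0,0,0,-0.5,0,0,0,0,0,-0.4,0,0,0,0,0,0,0,0,0]}}

```text
time: 7.33
ee_pos: [0.6938, -0.0089, 0.1235]
tcp_rot: [-0.125, 0.992, -0.0, 0.003]
wrist_force: [0.0, 0.5, -1.0]
width: 0.0506
grip_force: 41.9
```

```bash
python3 plan.py 0.481,0.294,0.12,4.557; python3 wl.py w3
```

```text
at [ 0.6938 -0.0089  0.1235] yaw -2.89 t 7.33 w 0.0506 grip 41.9 j7 1.95
0.481,0.294,0.12,4.557 0.26,0.69,0,0,0,-0.058,0.22,0.71,0,0,0,-0.058,0.18,0.72,0,0,0,-0.058,0.14,0.73,0.01,0,0,-0.058,0.1,0.73,0,0,0,-0.058,0.05,0.74,0.01,0,0,-0.058,0.01,0.74,0,0,0,-0.058,-0.03,0.74,0.01,0,0,-0.058,-0.08,0.74,0,0,0,-0.058,-0.12,0.73,0.01,0,0,-0.058
0.481,0.294,0.12,4.557 -0.16,0.72,0,0,0,-0.058,-0.2,0.71,0.01,0,0,-0.058,-0.24,0.7,0,0,0,-0.058,-0.28,0.68,0.01,0,0,-0.058,-0.32,0.67,0,0,0,-0.058,-0.36,0.65,0.01,0,0,-0.058,-0.4,0.62,0,0,0,-0.058,-0.44,0.6,0.01,0,0,-0.058,-0.47,0.57,0,0,0,-0.058,-0.5,0.55,0.01,0,0,-0.058
```

{"api": "carry_out", "payload": {"targets": [0.26,0.69,0,0,0,-0.058,0.22,0.71,0,0,0,-0.058,0.18,0.72,0,0,0,-0.058,0.14,0.73,0,0,0,-0.058,0.1,0.73,0,0,0,-0.058,0.05,0.74,0,0,0,-0.058,0.01,0.74,0,0,0,-0.058,-0.03,0.74,0,0,0,-0.058,-0.08,0.74,0,0,0,-0.058,-0.12,0.73,0,0,0,-0.058]}}

```text
time: 8.22
ee_pos: [0.5842, 0.1439, 0.1193]
tcp_rot: [-0.406, 0.914, 0.0, -0.0]
wrist_force: [0.3, 0.2, -2.1]
width: 0.0506
grip_force: 41.9
```

{"api": "carry_out", "payload": {"targets": [-0.16,0.72,0,0,0,-0.058,-0.2,0.71,0,0,0,-0.058,-0.24,0.7,0,0,0,-0.058,-0.28,0.68,0,0,0,-0.058,-0.32,0.67,0,0,0,-0.058,-0.36,0.65,0,0,0,-0.058,-0.4,0.62,0,0,0,-0.058,-0.44,0.6,0,0,0,-0.058,-0.47,0.57,0,0,0,-0.058,-0.5,0.55,0,0,0,-0.058]}}

```text
time: 9.05
ee_pos: [0.478, 0.2957, 0.1198]
tcp_rot: [-0.651, 0.759, -0.0, 0.0]
wrist_force: [0.2, -0.2, -1.7]
width: 0.0506
grip_force: 41.9
```

```bash
python3 plan.py 0.481,0.294,0.05,4.557; python3 wl.py w4 tray_blue gauge_white@0.105
```

```text
at [0.478  0.2957 0.1198] yaw -1.725 t 9.05 w 0.0506 grip 41.9 j7 2.4
0.481,0.294,0.05,4.557 0,-0.01,0.28,0,0,0,0.01,-0.01,0.28,0,0,0,0,-0.01,0.28,0,0,0,0.01,-0.01,0.28,0,0,0,0,-0.01,0.28,0,0,0,0.01,-0.02,0.28,0,0,0,0,-0.01,0.28,0,0,0,0.01,-0.02,0.28,0,0,0,0,-0.01,0.28,0,0,0,0.01,-0.02,0.27,0,0,0
tray_blue 0.59 [209, 119, 200, 289] [ 0.4849  0.3239 -0.1553] 0.516
gauge_white 0.75 [249, 186, 139, 204] [0.4766 0.2962 1.4268] 0.876
```

View pics/w4.png

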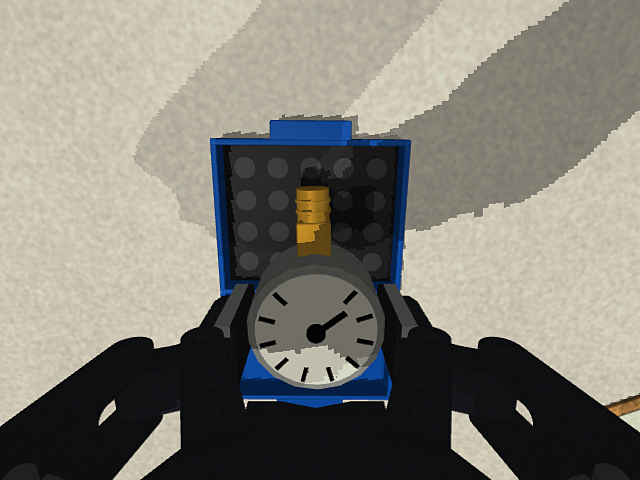

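{"api": "carry_out", "payload": {"targets": [0,-0.01,0.34,0,0,0,0,-0.01,0.34,0,0,0,0.01,-0.01,0.34,0,0,0,0,-0.01,0.34,0,0,0,0.01,-0.01,0.34,0,0,0,0,-0.01,0.34,0,0,0,0.01,-0.01,0.34,0,0,0,0,-0.01,0.34,0,0,0,0.01,-0.01,0.34,0,0,0,0,0,0.34,0,0,0]}}

```text
time: 10.03
ee_pos: [0.4812, 0.2928, 0.0339]
tcp_rot: [-0.648, 0.761, -0.0, 0.0]
wrist_force: [-0.0, 0.1, -1.2]
width: 0.0507
grip_force: 41.9
```

{"api": "carry_out", "payload": {"targets": [0,0,0.02,0,0,0,0,0,0.02,0,0,0,0,0,0.02,0,0,0,0,0,0.02,0,0,0,0,0,0.02,0,0,0,0,0,0.02,0,0,0,0,0,0.02,0,0,0,0,0,0.02,0,0,0,0,0,0.02,0,0,0,0,0,0.02,0,0,0]}}

```text
time: 10.87
ee_pos: [0.4811, 0.2929, 0.0298]
tcp_rot: [-0.649, 0.761, -0.0, 0.0]
wrist_force: [-0.5, 0.2, -1.7]
width: 0.0506
grip_force: 42.0
```

Still hanging (force ≈ −1.6 N); on down gently.

{"api": "carry_out", "payload": {"targets": [0,0,0.02,0,0,0,0,0,0.02,0,0,0,0,0,0.02,0,0,0,0,0,0.02,0,0,0,0,0,0.02,0,0,0,0,0,0.02,0,0,0,0,0,0.02,0,0,0,0,0,0,0,0,0,0,0,0,0,0,0,0,0,0,0,0,0]}}

```text
time: 11.7
ee_pos: [0.4811, 0.2929, 0.0263]
tcp_rot: [-0.649, 0.761, 0.0, -0.0]
wrist_force: [0.3, -0.4, -1.7]
width: 0.0504
grip_force: 42.0
```

{"api": "carry_out", "payload": {"targets": [0,0,0.02,0,0,0,0,0,0.02,0,0,0,0,0,0.02,0,0,0,0,0,0.02,0,0,0,0,0,0.02,0,0,0,0,0,0,0,0,0,0,0,0,0,0,0,0,0,0,0,0,0,0,0,0,0,0,0,0,0,0,0,0,0]}}

```text
time: 12.53
ee_pos: [0.4811, 0.2929, 0.0243]
tcp_rot: [-0.649, 0.761, 0.0, 0.0]
wrist_force: [-3.1, -1.7, 5.0]
width: 0.0508
grip_force: 42.6
```

{"api": "carry_out", "payload": {"targets": [0,0,0,0,0,0,0,0,0,0,0,0,0,0,0,0,0,0,0,0,0,0,0,0,0,0,0,0,0,0,0,0,-0.2,0,0,0,0,0,-0.4,0,0,0,0,0,-0.5,0,0,0,0,0,-0.8,0,0,0,0,0,-0.8,0,0,0], "gripper": 0.24}}

```text
time: 13.37
ee_pos: [0.4809, 0.2927, 0.0925]
tcp_rot: [-0.649, 0.761, 0.0, -0.0]
wrist_force: [0.3, 0.1, -0.4]
width: 0.0649
grip_force: 0.0
```

{"api": "carry_out", "payload": {"targets": [0,0,-0.5,0,0,0,0,0,-0.5,0,0,0,0,0,-0.5,0,0,0,0,0,-0.5,0,0,0,0,0,-0.5,0,0,0,0,0,-0.5,0,0,0,0,0,-0.5,0,0,0,0,0,-0.4,0,0,0,0,0,-0.2,0,0,0,0,0,0,0,0,0]}}

```text
time: 14.2
ee_pos: [0.4819, 0.2934, 0.1957]
tcp_rot: [-0.649, 0.761, -0.0, 0.002]
wrist_force: [0.1, 0.4, 0.1]
width: 0.0647
grip_force: 0.0
```

```bash
python3 wl.py w5 gauge_white@0.004 tray_blue; python3 plan.py 0.655,0.109,0.19,3.14
```

```text
gauge_white 0.67 [287, 157, 62, 92] [0.4793 0.2945 1.4512] 0.947
tray_blue 0.55 [242, 125, 150, 231] [ 0.4845  0.3238 -0.159 ] 0.831
at [0.4807 0.2926 0.1932] yaw -1.73 t 14.35 w 0.0649 grip 0.0 j7 2.4
0.655,0.109,0.19,3.14 0.31,-0.4,0.01,0,0,0.071,0.28,-0.42,0.01,0,0,0.071,0.25,-0.44,0.01,0,0,0.071,0.21,-0.46,0.01,0,0,0.071,0.18,-0.47,0.01,0,0,0.071,0.15,-0.48,0,0,0,0.071,0.11,-0.49,0.01,0,0,0.071,0.08,-0.5,0,0,0,0.071,0.04,-0.51,0.01,0,0,0.071,0.01,-0.51,0,0,0,0.071
0.655,0.109,0.19,3.14 -0.03,-0.51,0.01,0,0,0.071,-0.07,-0.5,0,0,0,0.071,-0.1,-0.5,0.01,0,0,0.071,-0.14,-0.49,0,0,0,0.071,-0.17,-0.48,0.01,0,0,0.071,-0.2,-0.46,0,0,0,0.071,-0.24,-0.45,0.01,0,0,0.071,-0.27,-0.43,0,0,0,0.071,-0.29,-0.41,0.01,0,0,0.071,-0.32,-0.39,0,0,0,0.071
```

View pics/w5.png

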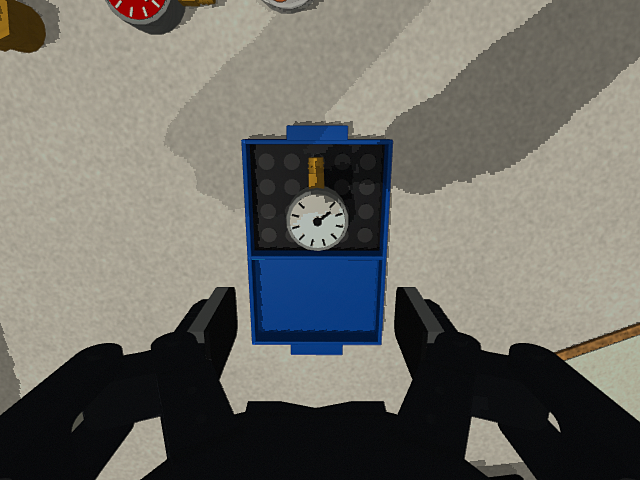

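```bash
python3 plan.py 0.689,0.109,0.17,3.1
```

```text
at [0.4807 0.2926 0.1932] yaw -1.73 t 14.35 w 0.0649 grip 0.0 j7 2.4
0.689,0.109,0.17,3.1 0.3,-0.47,0.05,0,0,0.073,0.26,-0.49,0.05,0,0,0.073,0.22,-0.51,0.05,0,0,0.073,0.19,-0.52,0.05,0,0,0.073,0.15,-0.54,0.05,0,0,0.073,0.11,-0.54,0.04,0,0,0.073,0.07,-0.55,0.05,0,0,0.073,0.03,-0.55,0.04,0,0,0.073,-0.01,-0.56,0.05,0,0,0.073,-0.05,-0.55,0.04,0,0,0.073
0.689,0.109,0.17,3.1 -0.09,-0.55,0.05,0,0,0.073,-0.13,-0.54,0.04,0,0,0.073,-0.17,-0.53,0.05,0,0,0.073,-0.21,-0.51,0.04,0,0,0.073,-0.25,-0.5,0.05,0,0,0.073,-0.28,-0.48,0.04,0,0,0.073,-0.32,-0.46,0.05,0,0,0.073,-0.35,-0.43,0.04,0,0,0.073,-0.38,-0.4,0.05,0,0,0.073,-0.41,-0.38,0.04,0,0,0.073
```

{"api": "carry_out", "payload": {"targets": [0.3,-0.47,0.05,0,0,0.073,0.26,-0.49,0.05,0,0,0.073,0.22,-0.51,0.05,0,0,0.073,0.19,-0.52,0.05,0,0,0.073,0.15,-0.54,0.05,0,0,0.073,0.11,-0.54,0.04,0,0,0.073,0.07,-0.55,0.05,0,0,0.073,0.03,-0.55,0.04,0,0,0.073,-0.01,-0.56,0.05,0,0,0.073,-0.05,-0.55,0.04,0,0,0.073]}}

```text
time: 15.18
ee_pos: [0.5848, 0.2003, 0.1806]
tcp_rot: [-0.332, 0.943, -0.0, -0.001]
wrist_force: [0.3, 0.5, 0.8]
width: 0.0647
grip_force: 0.0
```

{"api": "carry_out", "payload": {"targets": [-0.09,-0.55,0.05,0,0,0.073,-0.13,-0.54,0.04,0,0,0.073,-0.17,-0.53,0.05,0,0,0.073,-0.21,-0.51,0.04,0,0,0.073,-0.25,-0.5,0.05,0,0,0.073,-0.28,-0.48,0.04,0,0,0.073,-0.32,-0.46,0.05,0,0,0.073,-0.35,-0.43,0.04,0,0,0.073,-0.38,-0.4,0.05,0,0,0.073,-0.41,-0.38,0.04,0,0,0.073]}}

```text
time: 16.02
ee_pos: [0.6892, 0.1088, 0.1692]
tcp_rot: [0.026, 1.0, -0.0, -0.001]
wrist_force: [0.1, 0.9, 0.0]
width: 0.0649
grip_force: 0.0
```

```bash
python3 - <<'E'
s=open('h.py').read()
s=s.replace("ring(19.5,(20,38))","ring(20.78,(20,38),6)").replace("np.arange(8)*np.pi/4):","(np.arange(4)*np.pi/12 if 'ad' in name or 'plug' in name else np.arange(8)*np.pi/4)):")
open('h.py','w').write(s)
E
python3 wl.py w6 adaptor_brass; python3 plan.py; python3 -c "
import cv2;i=cv2.imread('pics/w6.png')[140:320,220:420];cv2.imwrite('pics/w6c.png',cv2.resize(i,None,fx=2.5,fy=2.5))"
```

```text
adaptor_brass 0.92 [289, 199, 53, 56] [0.6891 0.1092 0.2346] 0.94
at [0.6899 0.1057 0.1688] yaw 3.089 t 16.12 w 0.0649 grip 0.0 j7 1.48
```

View pics/w6c.png

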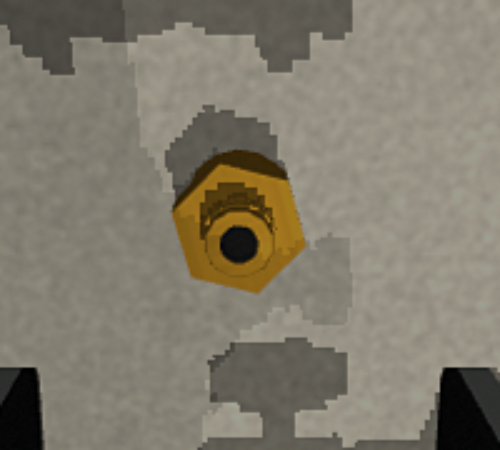

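{"api": "carry_out", "payload": {"targets": [0,0,0.4,0,0,-0.029,0,0,0.4,0,0,-0.029,0,0,0.4,0,0,-0.029,0,0,0.4,0,0,-0.029,0,0,0.4,0,0,-0.029,0,0,0.4,0,0,-0.029,0,0,0.4,0,0,-0.029,0,0,0.4,0,0,-0.029,0,0,0.4,0,0,-0.029,0,0,0.4,0,0,-0.029]}}

```text
time: 16.95
ee_pos: [0.6882, 0.1105, 0.0697]
tcp_rot: [-0.123, 0.992, 0.001, -0.001]
wrist_force: [-1.0, 0.3, -0.2]
width: 0.0652
grip_force: 0.0
```

{"api": "carry_out", "payload": {"targets": [0,0,0.2,0,0,0,0,0,0.2,0,0,0,0,0,0.2,0,0,0,0,0,0.2,0,0,0,0,0,0.2,0,0,0,0,0,0.2,0,0,0,0,0,0.2,0,0,0,0,0,0.2,0,0,0,0,0,0.2,0,0,0,0,0,0.2,0,0,0]}}

```text
time: 17.78
ee_pos: [0.6895, 0.1092, 0.0203]
tcp_rot: [-0.12, 0.993, -0.0, -0.0]
wrist_force: [0.4, -0.3, 0.2]
width: 0.0648
grip_force: 0.0
```

{"api": "carry_out", "payload": {"targets": [0,0,0,0,0,0,0,0,0,0,0,0,0,0,0,0,0,0,0,0,0,0,0,0,0,0,0,0,0,0,0,0,0,0,0,0,0,0,0,0,0,0,0,0,0,0,0,0,0,0,0,0,0,0,0,0,0,0,0,0], "gripper": 1}}

```text
time: 18.62
ee_pos: [0.6895, 0.1092, 0.0208]
tcp_rot: [-0.12, 0.993, 0.0, 0.0]
wrist_force: [0.2, 0.3, -1.0]
width: 0.0403
grip_force: 40.5
```

{"api": "carry_out", "payload": {"targets": [0,0,-0.2,0,0,0,0,0,-0.4,0,0,0,0,0,-0.5,0,0,0,0,0,-0.5,0,0,0,0,0,-0.5,0,0,0,0,0,-0.5,0,0,0,0,0,-0.5,0,0,0,0,0,-0.5,0,0,0,0,0,-0.4,0,0,0,0,0,0,0,0,0]}}

```text
time: 19.45
ee_pos: [0.6914, 0.1093, 0.1245]
tcp_rot: [-0.12, 0.993, 0.0, 0.003]
wrist_force: [0.6, 0.7, -0.9]
width: 0.0404
grip_force: 40.6
```

```bash
python3 wl.py w7 adaptor_brass@0.1; python3 plan.py 0.4905,0.3745,0.12,4.557;python3 -c "
import cv2;i=cv2.imread('pics/w7.png')[140:440,150:490];cv2.imwrite('pics/w7c.png',cv2.resize(i,None,fx=1.8,fy=1.8))"
```

```text
adaptor_brass 0.72 [263, 258, 105, 137] [0.6929 0.1106 0.2058] 0.977
at [0.6897 0.1092 0.1213] yaw -2.9 t 19.55 w 0.0406 grip 40.6 j7 1.75
0.4905,0.3745,0.12,4.557 0.26,0.61,0,0,0,-0.059,0.22,0.62,0,0,0,-0.059,0.19,0.64,0,0,0,-0.059,0.15,0.65,0,0,0,-0.059,0.11,0.65,0,0,0,-0.059,0.07,0.66,0,0,0,-0.059,0.03,0.66,0,0,0,-0.059,-0.01,0.66,0,0,0,-0.059,-0.05,0.66,0,0,0,-0.059,-0.08,0.66,0,0,0,-0.059
0.4905,0.3745,0.12,4.557 -0.12,0.65,0,0,0,-0.059,-0.16,0.64,0.01,0,0,-0.059,-0.2,0.63,0,0,0,-0.059,-0.24,0.62,0.01,0,0,-0.059,-0.27,0.61,0,0,0,-0.059,-0.31,0.59,0.01,0,0,-0.059,-0.34,0.57,0,0,0,-0.059,-0.38,0.55,0.01,0,0,-0.059,-0.41,0.53,0,0,0,-0.059,-0.43,0.5,0.01,0,0,-0.059
```

View pics/w7c.png

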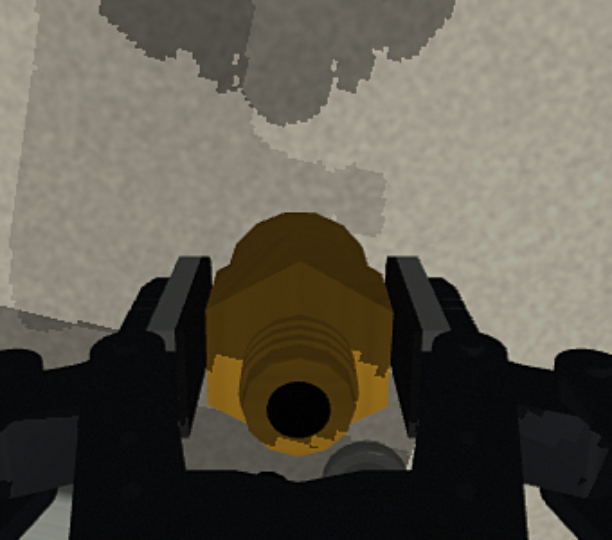

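```bash
python3 plan.py 0.475,0.376,0.12,4.557
```

```text
at [0.6897 0.1092 0.1213] yaw -2.9 t 19.55 w 0.0406 grip 40.6 j7 1.75
0.475,0.376,0.12,4.557 0.29,0.62,0,0,0,-0.059,0.25,0.64,0,0,0,-0.059,0.21,0.65,0,0,0,-0.059,0.18,0.66,0,0,0,-0.059,0.14,0.67,0,0,0,-0.059,0.1,0.68,0,0,0,-0.059,0.06,0.68,0,0,0,-0.059,0.02,0.68,0,0,0,-0.059,-0.03,0.68,0,0,0,-0.059,-0.07,0.68,0,0,0,-0.059
0.475,0.376,0.12,4.557 -0.11,0.68,0,0,0,-0.059,-0.14,0.67,0.01,0,0,-0.059,-0.18,0.66,0,0,0,-0.059,-0.22,0.65,0.01,0,0,-0.059,-0.26,0.63,0,0,0,-0.059,-0.3,0.62,0.01,0,0,-0.059,-0.34,0.6,0,0,0,-0.059,-0.37,0.58,0.01,0,0,-0.059,-0.4,0.55,0,0,0,-0.059,-0.43,0.53,0.01,0,0,-0.059
```

{"api": "carry_out", "payload": {"targets": [0.29,0.62,0,0,0,-0.059,0.25,0.64,0,0,0,-0.059,0.21,0.65,0,0,0,-0.059,0.18,0.66,0,0,0,-0.059,0.14,0.67,0,0,0,-0.059,0.1,0.68,0,0,0,-0.059,0.06,0.68,0,0,0,-0.059,0.02,0.68,0,0,0,-0.059,-0.03,0.68,0,0,0,-0.059,-0.07,0.68,0,0,0,-0.059]}}

```text
time: 20.38
ee_pos: [0.5807, 0.2425, 0.1194]
tcp_rot: [-0.405, 0.914, -0.0, -0.001]
wrist_force: [-1.0, -0.1, -2.6]
width: 0.0403
grip_force: 40.7
```

{"api": "carry_out", "payload": {"targets": [-0.11,0.68,0,0,0,-0.059,-0.14,0.67,0,0,0,-0.059,-0.18,0.66,0,0,0,-0.059,-0.22,0.65,0,0,0,-0.059,-0.26,0.63,0,0,0,-0.059,-0.3,0.62,0,0,0,-0.059,-0.34,0.6,0,0,0,-0.059,-0.37,0.58,0,0,0,-0.059,-0.4,0.55,0,0,0,-0.059,-0.43,0.53,0,0,0,-0.059]}}

```text
time: 21.22
ee_pos: [0.4738, 0.3772, 0.1209]
tcp_rot: [-0.655, 0.756, -0.0, 0.0]
wrist_force: [0.8, -0.0, -2.2]
width: 0.0406
grip_force: 40.7
```

```bash
python3 plan.py 0.475,0.376,0.035,4.557
```

```text
at [0.4738 0.3772 0.1209] yaw -1.714 t 21.22 w 0.0406 grip 40.7 j7 2.28
0.475,0.376,0.035,4.557 0,-0.01,0.34,0,0,0.001,0,0,0.34,0,0,0.001,0.01,-0.01,0.34,0,0,0.001,0,0,0.34,0,0,0.001,0.01,-0.01,0.35,0,0,0.001,0,0,0.34,0,0,0.001,0.01,-0.01,0.35,0,0,0.001,0,0,0.34,0,0,0.001,0.01,-0.01,0.35,0,0,0.001,0,0,0.34,0,0,0.001
```

{"api": "carry_out", "payload": {"targets": [0,0,0.36,0,0,0.001,0.01,-0.01,0.36,0,0,0.001,0,0,0.36,0,0,0.001,0.01,-0.01,0.36,0,0,0.001,0,0,0.36,0,0,0.001,0.01,-0.01,0.36,0,0,0.001,0,0,0.36,0,0,0.001,0.01,-0.01,0.36,0,0,0.001,0,0,0.36,0,0,0.001,0,0,0.36,0,0,0.001]}}

```text
time: 22.05
ee_pos: [0.4758, 0.3746, 0.0299]
tcp_rot: [-0.648, 0.761, -0.0, 0.0]
wrist_force: [0.6, 0.5, -1.5]
width: 0.0404
grip_force: 40.7
```

{"api": "carry_out", "payload": {"targets": [0,0,0.025,0,0,0,0,0,0.025,0,0,0,0,0,0.025,0,0,0,0,0,0.025,0,0,0,0,0,0.025,0,0,0,0,0,0.025,0,0,0,0,0,0.025,0,0,0,0,0,0.025,0,0,0,0,0,0,0,0,0,0,0,0,0,0,0]}}

```text
time: 22.88
ee_pos: [0.4757, 0.3747, 0.0258]
tcp_rot: [-0.649, 0.761, -0.0, -0.0]
wrist_force: [0.5, 0.6, -1.9]
width: 0.0403
grip_force: 40.7
```

Release: 1.5 mm lower first, then open slightly in the next call.

{"api": "carry_out", "payload": {"targets": [0,0,0.02,0,0,0,0,0,0.02,0,0,0,0,0,0.02,0,0,0,0,0,0.02,0,0,0,0,0,0,0,0,0,0,0,0,0,0,0,0,0,0,0,0,0,0,0,0,0,0,0,0,0,0,0,0,0,0,0,0,0,0,0]}}

```text
time: 23.72
ee_pos: [0.4758, 0.3748, 0.0245]
tcp_rot: [-0.648, 0.761, 0.0, 0.0]
wrist_force: [-2.6, -1.9, 5.2]
width: 0.0404
grip_force: 41.2
```

{"api": "carry_out", "payload": {"targets": [0,0,0,0,0,0,0,0,0,0,0,0,0,0,0,0,0,0,0,0,0,0,0,0,0,0,-0.1,0,0,0,0,0,-0.3,0,0,0,0,0,-0.5,0,0,0,0,0,-0.8,0,0,0,0,0,-0.9,0,0,0,0,0,-0.9,0,0,0], "gripper": 0.44}}

```text
time: 24.55
ee_pos: [0.4759, 0.3748, 0.1134]
tcp_rot: [-0.649, 0.761, 0.0, 0.001]
wrist_force: [0.2, 0.9, -0.2]
width: 0.048
grip_force: 0.0
```

{"api": "carry_out", "payload": {"targets": [0,0,-0.5,0,0,0,0,0,-0.5,0,0,0,0,0,-0.5,0,0,0,0,0,-0.5,0,0,0,0,0,-0.3,0,0,0,0,0,0,0,0,0,0,0,0,0,0,0,0,0,0,0,0,0,0,0,0,0,0,0,0,0,0,0,0,0], "gripper": 0.24}}

```text
time: 25.38
ee_pos: [0.4752, 0.3743, 0.1678]
tcp_rot: [-0.649, 0.761, 0.0, -0.001]
wrist_force: [-0.0, -1.0, 0.6]
width: 0.065
grip_force: 0.0
```

```bash
python3 wl.py w8 adaptor_brass@0.004;  python3 plan.py 0.463,-0.108,0.18,3.21
```

```text
adaptor_brass 0.63 [291, 201, 52, 60] [0.4745 0.3766 0.3311] 0.946
at [0.4754 0.3745 0.1681] yaw -1.73 t 25.48 w 0.0651 grip 0.0 j7 2.27
0.463,-0.108,0.18,3.21 0.96,-0.13,-0.02,0,0,0.067,0.95,-0.19,-0.02,0,0,0.067,0.93,-0.26,-0.02,0,0,0.067,0.91,-0.32,-0.02,0,0,0.067,0.89,-0.38,-0.02,0,0,0.067,0.86,-0.44,-0.02,0,0,0.067,0.83,-0.49,-0.02,0,0,0.067,0.79,-0.55,-0.02,0,0,0.067,0.76,-0.6,-0.02,0,0,0.067,0.72,-0.65,-0.03,0,0,0.067
0.463,-0.108,0.18,3.21 0.67,-0.69,-0.02,0,0,0.067,0.62,-0.74,-0.03,0,0,0.067,0.57,-0.78,-0.02,0,0,0.067,0.52,-0.81,-0.03,0,0,0.067,0.46,-0.85,-0.02,0,0,0.067,0.41,-0.87,-0.03,0,0,0.067,0.34,-0.9,-0.02,0,0,0.067,0.28,-0.92,-0.03,0,0,0.067,0.22,-0.94,-0.02,0,0,0.067,0.17,-0.95,-0.03,0,0,0.067
```

Brass stands upright in the small bay (fit 0.946). On to the valve.

{"api": "carry_out", "payload": {"targets": [0.96,-0.13,-0.02,0,0,0.067,0.95,-0.19,-0.02,0,0,0.067,0.93,-0.26,-0.02,0,0,0.067,0.91,-0.32,-0.02,0,0,0.067,0.89,-0.38,-0.02,0,0,0.067,0.86,-0.44,-0.02,0,0,0.067,0.83,-0.49,-0.02,0,0,0.067,0.79,-0.55,-0.02,0,0,0.067,0.76,-0.6,-0.02,0,0,0.067,0.72,-0.65,-0.02,0,0,0.067]}}

```text
time: 26.32
ee_pos: [0.4695, 0.1316, 0.1738]
tcp_rot: [-0.36, 0.933, 0.0, -0.0]
wrist_force: [-0.3, 0.3, -0.1]
width: 0.0652
grip_force: 0.0
```

{"api": "carry_out", "payload": {"targets": [0.67,-0.69,-0.02,0,0,0.067,0.62,-0.74,-0.02,0,0,0.067,0.57,-0.78,-0.02,0,0,0.067,0.52,-0.81,-0.02,0,0,0.067,0.46,-0.85,-0.02,0,0,0.067,0.41,-0.87,-0.02,0,0,0.067,0.34,-0.9,-0.02,0,0,0.067,0.28,-0.92,-0.02,0,0,0.067,0.22,-0.94,-0.02,0,0,0.067,0.17,-0.95,-0.02,0,0,0.067]}}

```text
time: 27.15
ee_pos: [0.4628, -0.1095, 0.1789]
tcp_rot: [-0.033, 0.999, 0.0, 0.0]
wrist_force: [0.3, 0.9, 0.3]
width: 0.0649
grip_force: 0.0
```

```bash
python3 wl.py w9 needle_valve; python3 plan.py; python3 -c "
import cv2;i=cv2.imread('pics/w9.png')[140:320,220:420];cv2.imwrite('pics/w9c.png',cv2.resize(i,None,fx=2.5,fy=2.5))"
```

```text
needle_valve 0.93 [285, 201, 62, 58] [ 0.4624 -0.1072  0.0714] 0.894
at [ 0.4622 -0.114   0.1792] yaw -3.082 t 27.25 w 0.0647 grip 0.0 j7 1.93
```

View pics/w9c.png

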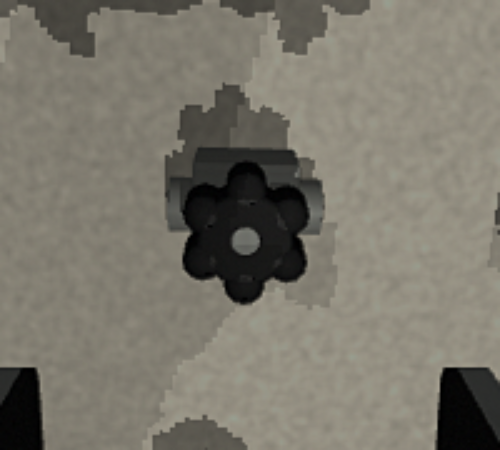

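{"api": "carry_out", "payload": {"targets": [0,0.01,0.4,0,0,0,0,0.01,0.4,0,0,0,0,0.01,0.4,0,0,0,0,0.01,0.4,0,0,0,0,0.01,0.4,0,0,0,0,0.01,0.4,0,0,0,0,0.01,0.4,0,0,0,0,0,0.4,0,0,0,0,0,0.4,0,0,0,0,0,0.4,0,0,0]}}

```text
time: 28.08
ee_pos: [0.4631, -0.106, 0.0778]
tcp_rot: [-0.036, 0.999, -0.0, -0.0]
wrist_force: [-0.9, 0.0, 1.0]
width: 0.0649
grip_force: 0.0
```

{"api": "carry_out", "payload": {"targets": [0,0,0.15,0,0,0,0,0,0.15,0,0,0,0,0,0.15,0,0,0,0,0,0.15,0,0,0,0,0,0.15,0,0,0,0,0,0.15,0,0,0,0,0,0.15,0,0,0,0,0,0.15,0,0,0,0,0,0.15,0,0,0,0,0,0.15,0,0,0]}}

```text
time: 28.92
ee_pos: [0.4631, -0.106, 0.041]
tcp_rot: [-0.036, 0.999, -0.0, 0.0]
wrist_force: [-1.0, 0.1, 0.0]
width: 0.0652
grip_force: 0.0
```

{"api": "carry_out", "payload": {"targets": [0,0,0,0,0,0,0,0,0,0,0,0,0,0,0,0,0,0,0,0,0,0,0,0,0,0,0,0,0,0,0,0,0,0,0,0,0,0,0,0,0,0,0,0,0,0,0,0,0,0,0,0,0,0,0,0,0,0,0,0], "gripper": 1, "newtons": 45}}

```text
time: 29.75
ee_pos: [0.4631, -0.1062, 0.0414]
tcp_rot: [-0.036, 0.999, -0.0, 0.0]
wrist_force: [-0.2, -1.8, 0.9]
width: 0.0386
grip_force: 45.3
```

{"api": "carry_out", "payload": {"targets": [0,0,-0.2,0,0,0,0,0,-0.4,0,0,0,0,0,-0.5,0,0,0,0,0,-0.5,0,0,0,0,0,-0.5,0,0,0,0,0,-0.5,0,0,0,0,0,-0.5,0,0,0,0,0,-0.5,0,0,0,0,0,-0.4,0,0,0,0,0,0,0,0,0]}}

```text
time: 30.58
ee_pos: [0.4648, -0.1062, 0.1439]
tcp_rot: [-0.036, 0.999, -0.0, 0.003]
wrist_force: [1.8, -0.1, -2.0]
width: 0.0387
grip_force: 45.4
```

```bash
python3 plan.py 0.524,0.368,0.145,2.985; python3 wl.py w10; python3 -c "
import cv2;i=cv2.imread('pics/w10.png')[140:440,150:490];cv2.imwrite('pics/w10c.png',i)"
```

```text
at [ 0.4648 -0.1062  0.1439] yaw -3.07 t 30.58 w 0.0387 grip 45.4 j7 1.95
0.524,0.368,0.145,2.985 -0.19,0.94,0,0,0,0.011,-0.18,0.94,0,0,0,0.011,-0.16,0.94,0,0,0,0.011,-0.15,0.94,0,0,0,0.011,-0.14,0.94,0,0,0,0.011,-0.13,0.95,0,0,0,0.011,-0.12,0.95,0,0,0,0.011,-0.11,0.95,0,0,0,0.011,-0.1,0.95,0,0,0,0.011,-0.09,0.95,0,0,0,0.011
0.524,0.368,0.145,2.985 -0.08,0.95,0,0,0,0.011,-0.07,0.95,0,0,0,0.011,-0.06,0.95,0,0,0,0.011,-0.05,0.96,0,0,0,0.011,-0.04,0.96,-0.01,0,0,0.011,-0.03,0.96,0,0,0,0.011,-0.03,0.95,-0.01,0,0,0.011,-0.01,0.96,0,0,0,0.011,0,0.95,-0.01,0,0,0.011,0,0.96,0,0,0,0.011
```

View pics/w10c.png

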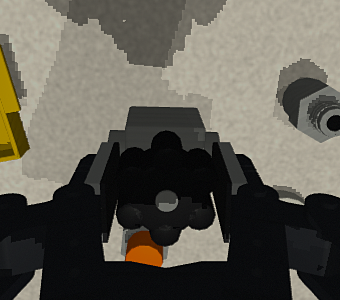

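{"api": "carry_out", "payload": {"targets": [-0.19,0.94,0,0,0,0.011,-0.18,0.94,0,0,0,0.011,-0.16,0.94,0,0,0,0.011,-0.15,0.94,0,0,0,0.011,-0.14,0.94,0,0,0,0.011,-0.13,0.95,0,0,0,0.011,-0.12,0.95,0,0,0,0.011,-0.11,0.95,0,0,0,0.011,-0.1,0.95,0,0,0,0.011,-0.09,0.95,0,0,0,0.011]}}

```text
time: 31.47
ee_pos: [0.4913, 0.1322, 0.1403]
tcp_rot: [0.02, 1.0, -0.0, -0.001]
wrist_force: [-0.0, -0.7, -1.5]
width: 0.0387
grip_force: 45.6
```

{"api": "carry_out", "payload": {"targets": [-0.08,0.95,0,0,0,0.011,-0.07,0.95,0,0,0,0.011,-0.06,0.95,0,0,0,0.011,-0.05,0.96,0,0,0,0.011,-0.04,0.96,0,0,0,0.011,-0.03,0.96,0,0,0,0.011,-0.02,0.95,0,0,0,0.011,-0.01,0.96,0,0,0,0.011,0,0.95,0,0,0,0.011,0,0.95,0,0,0,0.011]}}

```text
time: 32.3
ee_pos: [0.5212, 0.3688, 0.1398]
tcp_rot: [0.074, 0.997, -0.001, -0.001]
wrist_force: [1.4, -0.4, -1.7]
width: 0.0383
grip_force: 45.6
```

```bash
python3 plan.py 0.524,0.368,0.055,2.985;  python3 wl.py w11 needle_valve@0.1 adaptor_brass@0.004
```

```text
at [0.5212 0.3688 0.1398] yaw 2.993 t 32.3 w 0.0383 grip 45.6 j7 0.88
0.524,0.368,0.055,2.985 -0.01,0,0.34,0,0,0.001,-0.01,0,0.34,0,0,0.001,-0.01,0,0.34,0,0,0.001,-0.01,0,0.34,0,0,0.001,-0.01,0,0.34,0,0,0.001,-0.01,0,0.34,0,0,0.001,-0.02,0,0.34,0,0,0.001,-0.01,0,0.34,0,0,0.001,-0.02,0,0.34,0,0,0.001,-0.01,-0.01,0.33,0,0,0.001
needle_valve 0.9 [256, 248, 113, 139] [0.5194 0.3692 2.523 ] 0.854
adaptor_brass 0.76 [284, 139, 65, 64] [0.4747 0.3763 0.3692] 0.958
```

View pics/w11.png

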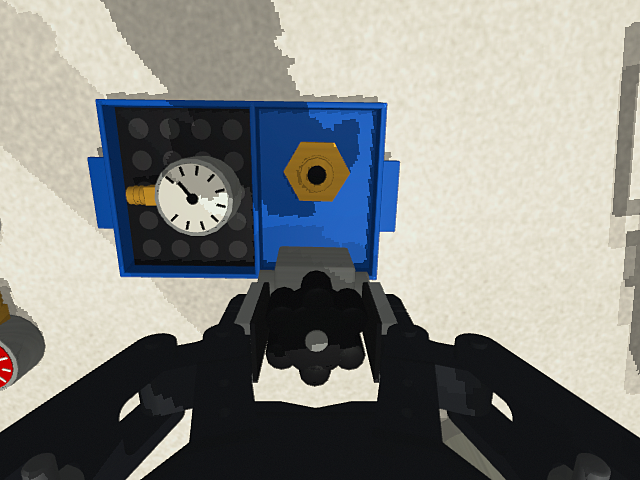

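{"api": "carry_out", "payload": {"targets": [-0.01,0,0.36,0,0,0,-0.01,0,0.36,0,0,0,-0.01,0,0.36,0,0,0,-0.01,0,0.36,0,0,0,-0.01,0,0.36,0,0,0,-0.01,0,0.36,0,0,0,-0.01,0,0.36,0,0,0,-0.01,0,0.36,0,0,0,-0.01,0,0.36,0,0,0,0,0,0.36,0,0,0]}}

```text
time: 33.28
ee_pos: [0.5245, 0.3676, 0.0504]
tcp_rot: [0.074, 0.997, 0.0, 0.0]
wrist_force: [-0.4, 0.2, -2.8]
width: 0.0387
grip_force: 45.7
```

{"api": "carry_out", "payload": {"targets": [0,0,0.02,0,0,0,0,0,0.02,0,0,0,0,0,0.02,0,0,0,0,0,0.02,0,0,0,0,0,0.02,0,0,0,0,0,0.02,0,0,0,0,0,0.02,0,0,0,0,0,0,0,0,0,0,0,0,0,0,0,0,0,0,0,0,0]}}

```text
time: 34.12
ee_pos: [0.5244, 0.3676, 0.0478]
tcp_rot: [0.074, 0.997, 0.0, 0.0]
wrist_force: [-0.2, 0.6, -1.9]
width: 0.0391
grip_force: 45.7
```

{"api": "carry_out", "payload": {"targets": [0,0,0.02,0,0,0,0,0,0.02,0,0,0,0,0,0.02,0,0,0,0,0,0.02,0,0,0,0,0,0.02,0,0,0,0,0,0,0,0,0,0,0,0,0,0,0,0,0,0,0,0,0,0,0,0,0,0,0,0,0,0,0,0,0]}}

```text
time: 34.95
ee_pos: [0.5245, 0.3676, 0.0455]
tcp_rot: [0.074, 0.997, 0.0, 0.0]
wrist_force: [0.4, -0.5, -0.5]
width: 0.0384
grip_force: 45.9
```

{"api": "carry_out", "payload": {"targets": [0,0,0,0,0,0,0,0,0,0,0,0,0,0,0,0,0,0,0,0,0,0,0,0,0,0,-0.1,0,0,0,0,0,-0.3,0,0,0,0,0,-0.5,0,0,0,0,0,-0.8,0,0,0,0,0,-0.9,0,0,0,0,0,-0.9,0,0,0], "gripper": 0.35}}

```text
time: 35.78
ee_pos: [0.5246, 0.3676, 0.135]
tcp_rot: [0.074, 0.997, 0.0, 0.0]
wrist_force: [0.7, 0.8, 0.2]
width: 0.0555
grip_force: 0.0
```

```bash
python3 wl.py w12 needle_valve@0.004 adaptor_brass@0.004; python3 plan.py 0.692,-0.115,0.16,3.48
```

```text
needle_valve 0.83 [276, 207, 76, 80] [ 0.524   0.3661 -0.1483] 0.902
adaptor_brass 0.65 [285, 134, 65, 64] [0.4751 0.3762 0.37  ] 0.957
at [0.5265 0.3688 0.1369] yaw 2.993 t 35.93 w 0.0556 grip 0.0 j7 0.89
0.692,-0.115,0.16,3.48 -0.31,-0.61,-0.03,0,0,-0.016,-0.3,-0.61,-0.03,0,0,-0.016,-0.29,-0.61,-0.03,0,0,-0.016,-0.29,-0.62,-0.03,0,0,-0.016,-0.28,-0.62,-0.03,0,0,-0.016,-0.26,-0.63,-0.03,0,0,-0.016,-0.25,-0.63,-0.03,0,0,-0.016,-0.24,-0.64,-0.03,0,0,-0.016,-0.23,-0.64,-0.03,0,0,-0.016,-0.22,-0.64,-0.03,0,0,-0.016
0.692,-0.115,0.16,3.48 -0.21,-0.65,-0.03,0,0,-0.016,-0.2,-0.65,-0.03,0,0,-0.016,-0.19,-0.65,-0.03,0,0,-0.016,-0.18,-0.66,-0.03,0,0,-0.016,-0.17,-0.66,-0.03,0,0,-0.016,-0.16,-0.66,-0.03,0,0,-0.016,-0.15,-0.67,-0.03,0,0,-0.016,-0.14,-0.67,-0.04,0,0,-0.016,-0.13,-0.67,-0.03,0,0,-0.016,-0.12,-0.67,-0.04,0,0,-0.016
0.692,-0.115,0.16,3.48 -0.11,-0.67,-0.03,0,0,-0.016,-0.1,-0.68,-0.04,0,0,-0.016,-0.09,-0.68,-0.03,0,0,-0.016,-0.08,-0.68,-0.04,0,0,-0.016,-0.07,-0.68,-0.03,0,0,-0.016,-0.06,-0.68,-0.04,0,0,-0.016,-0.05,-0.68,-0.03,0,0,-0.016,-0.03,-0.68,-0.04,0,0,-0.016,-0.02,-0.68,-0.03,0,0,-0.016,-0.02,-0.68,-0.04,0,0,-0.016
```

{"api": "carry_out", "payload": {"targets": [-0.31,-0.61,-0.03,0,0,-0.016,-0.3,-0.61,-0.03,0,0,-0.016,-0.29,-0.61,-0.03,0,0,-0.016,-0.29,-0.62,-0.03,0,0,-0.016,-0.28,-0.62,-0.03,0,0,-0.016,-0.26,-0.63,-0.03,0,0,-0.016,-0.25,-0.63,-0.03,0,0,-0.016,-0.24,-0.64,-0.03,0,0,-0.016,-0.23,-0.64,-0.03,0,0,-0.016,-0.22,-0.64,-0.03,0,0,-0.016], "gripper": 0.1}}

```text
time: 36.77
ee_pos: [0.5785, 0.2055, 0.1396]
tcp_rot: [-0.006, 1.0, -0.0, -0.001]
wrist_force: [-0.1, -0.5, -1.0]
width: 0.077
grip_force: 0.0
```

{"api": "carry_out", "payload": {"targets": [-0.21,-0.65,-0.03,0,0,-0.016,-0.2,-0.65,-0.03,0,0,-0.016,-0.19,-0.65,-0.03,0,0,-0.016,-0.18,-0.66,-0.03,0,0,-0.016,-0.17,-0.66,-0.03,0,0,-0.016,-0.16,-0.66,-0.03,0,0,-0.016,-0.15,-0.67,-0.03,0,0,-0.016,-0.14,-0.67,-0.03,0,0,-0.016,-0.13,-0.67,-0.03,0,0,-0.016,-0.12,-0.67,-0.03,0,0,-0.016]}}

```text
time: 37.6
ee_pos: [0.6334, 0.0443, 0.1471]
tcp_rot: [-0.086, 0.996, 0.0, -0.001]
wrist_force: [-0.2, 0.1, 1.2]
width: 0.0766
grip_force: 0.0
```

{"api": "carry_out", "payload": {"targets": [-0.11,-0.67,-0.03,0,0,-0.016,-0.1,-0.68,-0.03,0,0,-0.016,-0.09,-0.68,-0.03,0,0,-0.016,-0.08,-0.68,-0.03,0,0,-0.016,-0.07,-0.68,-0.03,0,0,-0.016,-0.06,-0.68,-0.03,0,0,-0.016,-0.05,-0.68,-0.03,0,0,-0.016,-0.03,-0.68,-0.03,0,0,-0.016,-0.02,-0.68,-0.03,0,0,-0.016,-0.02,-0.68,-0.03,0,0,-0.016]}}

```text
time: 38.43
ee_pos: [0.6896, -0.1167, 0.1544]
tcp_rot: [-0.165, 0.986, 0.0, -0.001]
wrist_force: [0.0, 0.1, -0.9]
width: 0.0767
grip_force: 0.0
```

```bash
python3 plan.py 0.694,-0.115,0.09,3.48; python3 wl.py w13 gauge_black adaptor_steel tray_yellow
```

```text
at [ 0.6896 -0.1167  0.1544] yaw -2.81 t 38.43 w 0.0767 grip 0.0 j7 2.14
0.694,-0.115,0.09,3.48 -0.02,0,0.26,0,0,-0.001,-0.02,0,0.26,0,0,-0.001,-0.02,0,0.26,0,0,-0.001,-0.02,0,0.26,0,0,-0.001,-0.02,0,0.26,0,0,-0.001,-0.02,0,0.26,0,0,-0.001,-0.02,0,0.25,0,0,-0.001,-0.02,0,0.26,0,0,-0.001,-0.02,0,0.25,0,0,-0.001,-0.01,0,0.26,0,0,-0.001
gauge_black 0.83 [280, 170, 69, 103] [ 0.6943 -0.1163  0.3338] 0.924
adaptor_steel none
tray_yellow 0.37 [597, 150, 42, 76] [ 0.5576  0.1873 -0.2414] 0.837
```

{"api": "carry_out", "payload": {"targets": [-0.02,0,0.36,0,0,0,-0.02,0,0.36,0,0,0,-0.02,0,0.36,0,0,0,-0.02,0,0.36,0,0,0,-0.02,0,0.36,0,0,0,-0.02,0,0.36,0,0,0,-0.02,0,0.36,0,0,0,-0.02,0,0.36,0,0,0,-0.02,0,0.36,0,0,0,-0.01,0,0.36,0,0,0]}}

```text
time: 39.47
ee_pos: [0.6947, -0.1145, 0.0644]
tcp_rot: [-0.165, 0.986, -0.0, 0.0]
wrist_force: [-0.4, -0.5, -0.6]
width: 0.0766
grip_force: 0.0
```

{"api": "carry_out", "payload": {"targets": [0,0,0.18,0,0,0,0,0,0.18,0,0,0,0,0,0.18,0,0,0,0,0,0.18,0,0,0,0,0,0.18,0,0,0,0,0,0.18,0,0,0,0,0,0.18,0,0,0,0,0,0.18,0,0,0,0,0,0.18,0,0,0,0,0,0.18,0,0,0]}}

```text
time: 40.3
ee_pos: [0.6946, -0.1144, 0.0199]
tcp_rot: [-0.165, 0.986, 0.0, 0.0]
wrist_force: [0.3, 0.4, 0.3]
width: 0.0765
grip_force: 0.0
```

{"api": "carry_out", "payload": {"targets": [0,0,0,0,0,0,0,0,0,0,0,0,0,0,0,0,0,0,0,0,0,0,0,0,0,0,0,0,0,0,0,0,0,0,0,0,0,0,0,0,0,0,0,0,0,0,0,0,0,0,0,0,0,0,0,0,0,0,0,0], "gripper": 1, "newtons": 40}}

```text
time: 41.13
ee_pos: [0.6948, -0.1145, 0.0205]
tcp_rot: [-0.165, 0.986, -0.0, 0.0]
wrist_force: [0.2, -0.6, 1.3]
width: 0.0507
grip_force: 41.8
```

{"api": "carry_out", "payload": {"targets": [0,0,-0.2,0,0,0,0,0,-0.4,0,0,0,0,0,-0.5,0,0,0,0,0,-0.5,0,0,0,0,0,-0.5,0,0,0,0,0,-0.5,0,0,0,0,0,-0.5,0,0,0,0,0,-0.5,0,0,0,0,0,-0.4,0,0,0,0,0,0,0,0,0]}}

```text
time: 41.97
ee_pos: [0.6965, -0.1149, 0.124]
tcp_rot: [-0.165, 0.986, -0.001, 0.003]
wrist_force: [-0.4, 0.5, -1.2]
width: 0.0506
grip_force: 41.9
```

```bash
python3 plan.py 0.506,-0.375,0.14,1.839
```

```text
at [ 0.6965 -0.1149  0.124 ] yaw -2.81 t 41.97 w 0.0506 grip 41.9 j7 2.14
0.506,-0.375,0.14,1.839 0.53,-0.37,-0.03,0,0,0.082,0.5,-0.41,-0.03,0,0,0.082,0.46,-0.45,-0.03,0,0,0.082,0.42,-0.49,-0.03,0,0,0.082,0.38,-0.52,-0.03,0,0,0.082,0.34,-0.55,-0.03,0,0,0.082,0.29,-0.57,-0.04,0,0,0.082,0.25,-0.6,-0.03,0,0,0.082,0.2,-0.61,-0.04,0,0,0.082,0.14,-0.63,-0.03,0,0,0.082
0.506,-0.375,0.14,1.839 0.09,-0.64,-0.04,0,0,0.082,0.04,-0.64,-0.03,0,0,0.082,-0.01,-0.64,-0.04,0,0,0.082,-0.07,-0.64,-0.03,0,0,0.082,-0.12,-0.64,-0.04,0,0,0.082,-0.17,-0.62,-0.03,0,0,0.082,-0.22,-0.61,-0.04,0,0,0.082,-0.27,-0.59,-0.03,0,0,0.082,-0.31,-0.56,-0.04,0,0,0.082,-0.36,-0.53,-0.03,0,0,0.082
```

{"api": "carry_out", "payload": {"targets": [0.53,-0.37,-0.03,0,0,0.082,0.5,-0.41,-0.03,0,0,0.082,0.46,-0.45,-0.03,0,0,0.082,0.42,-0.49,-0.03,0,0,0.082,0.38,-0.52,-0.03,0,0,0.082,0.34,-0.55,-0.03,0,0,0.082,0.29,-0.57,-0.03,0,0,0.082,0.25,-0.6,-0.03,0,0,0.082,0.2,-0.61,-0.03,0,0,0.082,0.14,-0.63,-0.03,0,0,0.082]}}

```text
time: 42.8
ee_pos: [0.5986, -0.2449, 0.1272]
tcp_rot: [0.244, 0.97, 0.0, -0.001]
wrist_force: [0.5, 0.2, -0.8]
width: 0.0506
grip_force: 41.9
```

{"api": "carry_out", "payload": {"targets": [0.09,-0.64,-0.03,0,0,0.082,0.04,-0.64,-0.03,0,0,0.082,-0.01,-0.64,-0.03,0,0,0.082,-0.07,-0.64,-0.03,0,0,0.082,-0.12,-0.64,-0.03,0,0,0.082,-0.17,-0.62,-0.03,0,0,0.082,-0.22,-0.61,-0.03,0,0,0.082,-0.27,-0.59,-0.03,0,0,0.082,-0.31,-0.56,-0.03,0,0,0.082,-0.36,-0.53,-0.03,0,0,0.082]}}

```text
time: 43.63
ee_pos: [0.5036, -0.3747, 0.1348]
tcp_rot: [0.61, 0.792, 0.0, -0.001]
wrist_force: [0.1, 0.9, -2.3]
width: 0.0506
grip_force: 41.9
```

```bash
python3 plan.py 0.506,-0.375,0.034,1.839; python3 wl.py w14 tray_yellow gauge_black@0.12
```

```text
at [ 0.5036 -0.3747  0.1348] yaw 1.829 t 43.63 w 0.0506 grip 41.9 j7 1.16
0.506,-0.375,0.034,1.839 0,0.01,0.4,0,0,-0.001,0,0.01,0.4,0,0,-0.001,-0.01,0.01,0.4,0,0,-0.001,0,0.01,0.4,0,0,-0.001,-0.01,0.01,0.41,0,0,-0.001,0,0.01,0.4,0,0,-0.001,-0.01,0.01,0.41,0,0,-0.001,0,0.01,0.4,0,0,-0.001,-0.01,0.01,0.41,0,0,-0.001,0,0,0.4,0,0,-0.001
tray_yellow none
gauge_black 0.8 [246, 187, 137, 201] [ 0.5017 -0.3749  4.9894] 0.87
```

View pics/w14.png

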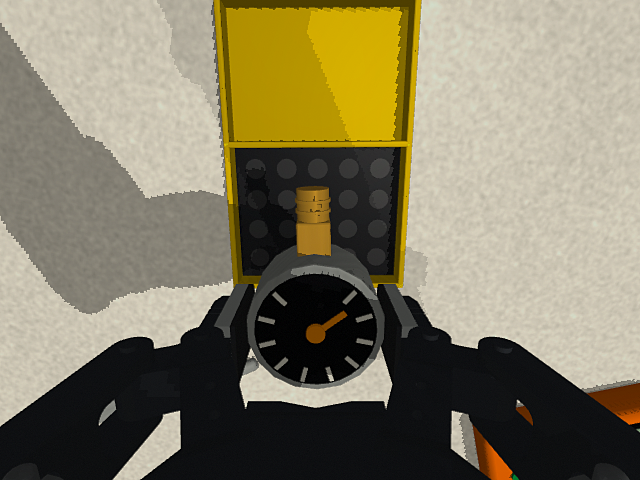

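```bash
python3 - <<'E'
from h import *
c=get_calibration('wrist'); yw=-2.873; t=np.array([.4918,-.3224])
R=np.array([[np.cos(yw),-np.sin(yw)],[np.sin(yw),np.cos(yw)]])
for q in [(-62,-7),(62,-7),(-62,95),(62,95),(-62,-95),(62,-95)]:
    X=np.r_[R@(np.array(q)/1000)+t,.02]; print(q,proj(c,X[None]).round(0))
for px in [(218,0),(421,0),(232,286),(404,286),(228,144),(412,144)]: print(px,back(c,*px,.02).round(4))
E
```

```text
(-62, -7) [[417. 145.]]
(62, -7) [[228. 147.]]
(-62, 95) [[407. 289.]]
(62, 95) [[238. 290.]]
(-62, -95) [[427.  -8.]]
(62, -95) [[217.  -7.]]
(218, 0) [ 0.408  -0.2507  0.02  ]
(421, 0) [ 0.5242 -0.2194  0.02  ]
(232, 286) [ 0.4526 -0.4283  0.02  ]
(404, 286) [ 0.5736 -0.3957  0.02  ]
(228, 144) [ 0.43   -0.3305  0.02  ]
(412, 144) [ 0.5463 -0.2992  0.02  ]
```

{"api": "carry_out", "payload": {"targets": [0,0,0.42,0,0,0,0,0,0.42,0,0,0,0,0,0.42,0,0,0,0,0,0.42,0,0,0,0,0,0.42,0,0,0,0,0,0.42,0,0,0,0,0,0.42,0,0,0,0,0,0.42,0,0,0,0,0,0.42,0,0,0,0,0,0.42,0,0,0]}}

```text
time: 44.62
ee_pos: [0.5042, -0.3746, 0.0292]
tcp_rot: [0.609, 0.793, -0.0, 0.0]
wrist_force: [1.5, -0.3, -2.2]
width: 0.0508
grip_force: 41.9
```

{"api": "carry_out", "payload": {"targets": [0,0,0.02,0,0,0,0,0,0.02,0,0,0,0,0,0.02,0,0,0,0,0,0.02,0,0,0,0,0,0.02,0,0,0,0,0,0.02,0,0,0,0,0,0.02,0,0,0,0,0,0.02,0,0,0,0,0,0,0,0,0,0,0,0,0,0,0]}}

```text
time: 45.45
ee_pos: [0.5043, -0.3745, 0.0263]
tcp_rot: [0.609, 0.793, 0.0, 0.0]
wrist_force: [0.3, -0.3, -1.4]
width: 0.0502
grip_force: 41.9
```

{"api": "carry_out", "payload": {"targets": [0,0,0.02,0,0,0,0,0,0.02,0,0,0,0,0,0.02,0,0,0,0,0,0.02,0,0,0,0,0,0,0,0,0,0,0,0,0,0,0,0,0,0,0,0,0,0,0,0,0,0,0,0,0,0,0,0,0,0,0,0,0,0,0]}}

```text
time: 46.28
ee_pos: [0.5043, -0.3746, 0.0245]
tcp_rot: [0.609, 0.793, 0.0, 0.0]
wrist_force: [0.5, 1.0, 0.7]
width: 0.0505
grip_force: 42.1
```

Contact. Release and lift.

{"api": "carry_out", "payload": {"targets": [0,0,0,0,0,0,0,0,0,0,0,0,0,0,0,0,0,0,0,0,0,0,0,0,0,0,0,0,0,0,0,0,-0.2,0,0,0,0,0,-0.4,0,0,0,0,0,-0.6,0,0,0,0,0,-0.9,0,0,0,0,0,-0.9,0,0,0], "gripper": 0.24}}

```text
time: 47.12
ee_pos: [0.504, -0.3745, 0.1006]
tcp_rot: [0.609, 0.793, -0.0, -0.0]
wrist_force: [-0.1, 0.0, 0.8]
width: 0.0649
grip_force: 0.0
```

{"api": "carry_out", "payload": {"targets": [0,0,-0.6,0,0,0,0,0,-0.6,0,0,0,0,0,-0.6,0,0,0,0,0,-0.6,0,0,0,0,0,-0.5,0,0,0,0,0,-0.3,0,0,0,0,0,0,0,0,0,0,0,0,0,0,0,0,0,0,0,0,0,0,0,0,0,0,0]}}

```text
time: 47.95
ee_pos: [0.5038, -0.374, 0.1782]
tcp_rot: [0.609, 0.793, 0.0, -0.001]
wrist_force: [0.2, -0.1, 0.3]
width: 0.065
grip_force: 0.0
```

```bash
python3 wl.py w15 gauge_black@0.004 tray_yellow; python3 plan.py 0.467,0.003,0.17,2.8
```

```text
gauge_black 0.82 [283, 161, 65, 99] [ 0.5034 -0.3757  5.0101] 0.93
tray_yellow 0.63 [227, 0, 177, 277] [ 0.4893 -0.3206  0.2674] 0.855
at [ 0.5039 -0.3742  0.1785] yaw 1.833 t 48.1 w 0.0648 grip 0.0 j7 1.14
0.467,0.003,0.17,2.8 0.75,0.12,0.02,0,0,-0.048,0.74,0.16,0.02,0,0,-0.048,0.73,0.2,0.02,0,0,-0.048,0.72,0.23,0.02,0,0,-0.048,0.71,0.26,0.02,0,0,-0.048,0.7,0.3,0.02,0,0,-0.048,0.68,0.33,0.02,0,0,-0.048,0.67,0.36,0.02,0,0,-0.048,0.65,0.4,0.02,0,0,-0.048,0.63,0.43,0.02,0,0,-0.048
0.467,0.003,0.17,2.8 0.61,0.46,0.02,0,0,-0.048,0.58,0.48,0.01,0,0,-0.048,0.56,0.51,0.02,0,0,-0.048,0.53,0.54,0.01,0,0,-0.048,0.51,0.56,0.02,0,0,-0.048,0.48,0.59,0.01,0,0,-0.048,0.45,0.61,0.02,0,0,-0.048,0.42,0.63,0.01,0,0,-0.048,0.39,0.64,0.02,0,0,-0.048,0.36,0.67,0.01,0,0,-0.048
```

{"api": "carry_out", "payload": {"targets": [0.75,0.12,0.01,0,0,0,0.75,0.12,0.01,0,0,0,0.75,0.12,0.01,0,0,0,0.75,0.12,0.01,0,0,0,0.75,0.12,0.01,0,0,0,0.75,0.12,0.01,0,0,0,0.75,0.12,0.01,0,0,0,0.75,0.12,0.01,0,0,0,0.75,0.12,0.01,0,0,0,0.75,0.12,0.01,0,0,0]}}

```text
time: 48.93
ee_pos: [0.4843, -0.1848, 0.1765]
tcp_rot: [0.609, 0.793, -0.0, -0.0]
wrist_force: [0.6, 0.5, 0.5]
width: 0.065
grip_force: 0.0
```

{"api": "carry_out", "payload": {"targets": [0.75,0.12,0.01,0,0,0,0.75,0.12,0.01,0,0,0,0.75,0.12,0.01,0,0,0,0.75,0.12,0.01,0,0,0,0.75,0.12,0.01,0,0,0,0.75,0.12,0.01,0,0,0,0.75,0.12,0.01,0,0,0,0.75,0.12,0.01,0,0,0,0.75,0.12,0.01,0,0,0,0.75,0.12,0.01,0,0,0]}}

```text
time: 49.77
ee_pos: [0.4647, 0.004, 0.1742]
tcp_rot: [0.609, 0.793, -0.0, -0.0]
wrist_force: [0.3, -0.3, 0.7]
width: 0.0647
grip_force: 0.0
```

```bash
python3 plan.py; python3 wl.py w16 adaptor_steel; python3 -c "
import cv2;i=cv2.imread('pics/w16.png')[140:320,220:420];cv2.imwrite('pics/w16c.png',cv2.resize(i,None,fx=2.5,fy=2.5))"
```

```text
at [0.4647 0.004  0.1742] yaw 1.833 t 49.77 w 0.0647 grip 0.0 j7 0.35
adaptor_steel 0.67 [296, 199, 51, 55] [0.4674 0.0032 0.0506] 0.944
```

View pics/w16c.png

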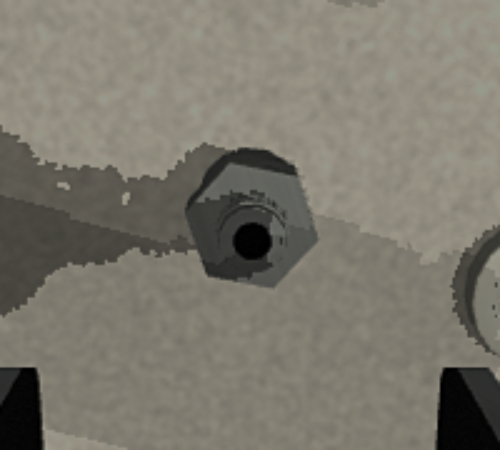

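{"api": "carry_out", "payload": {"targets": [-0.06,0.1,0.41,0,0,-0.031,0,0,0.41,0,0,-0.031,0,0,0.41,0,0,-0.031,0,0,0.41,0,0,-0.031,0,0,0.41,0,0,-0.031,0,0,0.41,0,0,-0.031,0,0,0.41,0,0,-0.031,0,0,0.41,0,0,-0.031,0,0,0.41,0,0,-0.031,0,0,0.41,0,0,-0.03]}}

```text
time: 50.7
ee_pos: [0.468, 0.0009, 0.0713]
tcp_rot: [0.479, 0.878, -0.0, 0.0]
wrist_force: [-0.3, 0.6, -0.5]
width: 0.065
grip_force: 0.0
```

{"api": "carry_out", "payload": {"targets": [0,0,0.2,0,0,0,0,0,0.2,0,0,0,0,0,0.2,0,0,0,0,0,0.2,0,0,0,0,0,0.2,0,0,0,0,0,0.2,0,0,0,0,0,0.2,0,0,0,0,0,0.2,0,0,0,0,0,0.2,0,0,0,0,0,0.2,0,0,0]}}

```text
time: 51.53
ee_pos: [0.4679, 0.0024, 0.0213]
tcp_rot: [0.479, 0.878, 0.0, 0.0]
wrist_force: [0.3, 0.1, 0.5]
width: 0.0651
grip_force: 0.0
```

{"api": "carry_out", "payload": {"targets": [0,0,0,0,0,0,0,0,0,0,0,0,0,0,0,0,0,0,0,0,0,0,0,0,0,0,0,0,0,0,0,0,0,0,0,0,0,0,0,0,0,0,0,0,0,0,0,0,0,0,0,0,0,0,0,0,0,0,0,0], "gripper": 1}}

```text
time: 52.37
ee_pos: [0.4678, 0.0024, 0.0218]
tcp_rot: [0.479, 0.878, 0.0, 0.0]
wrist_force: [-0.3, 0.5, -1.3]
width: 0.0403
grip_force: 40.5
```

{"api": "carry_out", "payload": {"targets": [0,0,-0.2,0,0,0,0,0,-0.4,0,0,0,0,0,-0.5,0,0,0,0,0,-0.5,0,0,0,0,0,-0.5,0,0,0,0,0,-0.5,0,0,0,0,0,-0.5,0,0,0,0,0,-0.5,0,0,0,0,0,-0.4,0,0,0,0,0,0,0,0,0]}}

```text
time: 53.2
ee_pos: [0.4697, 0.0023, 0.1244]
tcp_rot: [0.479, 0.878, 0.002, 0.002]
wrist_force: [0.1, 0.6, -1.8]
width: 0.0402
grip_force: 40.6
```

```bash
python3 plan.py 0.476,-0.273,0.124,1.839
```

```text
at [0.4697 0.0023 0.1244] yaw 2.142 t 53.2 w 0.0402 grip 40.6 j7 0.69
0.476,-0.273,0.124,1.839 -0.47,-0.29,0,0,0,0.015,-0.47,-0.28,0,0,0,0.015,-0.48,-0.27,0,0,0,0.015,-0.48,-0.27,0,0,0,0.015,-0.49,-0.26,0,0,0,0.015,-0.49,-0.25,0,0,0,0.015,-0.49,-0.24,0,0,0,0.015,-0.5,-0.24,0,0,0,0.015,-0.5,-0.23,0,0,0,0.015,-0.5,-0.22,0,0,0,0.015
0.476,-0.273,0.124,1.839 -0.51,-0.21,0,0,0,0.015,-0.51,-0.21,0,0,0,0.015,-0.51,-0.2,0,0,0,0.015,-0.52,-0.19,0,0,0,0.015,-0.52,-0.18,0,0,0,0.015,-0.52,-0.17,0,0,0,0.015,-0.53,-0.17,0,0,0,0.015,-0.53,-0.16,0,0,0,0.015,-0.53,-0.15,0,0,0,0.015,-0.53,-0.14,0.01,0,0,0.015
```

{"api": "carry_out", "payload": {"targets": [-0.47,-0.29,0,0,0,0.015,-0.47,-0.28,0,0,0,0.015,-0.48,-0.27,0,0,0,0.015,-0.48,-0.27,0,0,0,0.015,-0.49,-0.26,0,0,0,0.015,-0.49,-0.25,0,0,0,0.015,-0.49,-0.24,0,0,0,0.015,-0.5,-0.24,0,0,0,0.015,-0.5,-0.23,0,0,0,0.015,-0.5,-0.22,0,0,0,0.015]}}

```text
time: 54.03
ee_pos: [0.4707, -0.1366, 0.1217]
tcp_rot: [0.544, 0.839, -0.0, -0.0]
wrist_force: [-0.6, 0.4, -3.2]
width: 0.0405
grip_force: 40.7
```

{"api": "carry_out", "payload": {"targets": [-0.51,-0.21,0,0,0,0.015,-0.51,-0.21,0,0,0,0.015,-0.51,-0.2,0,0,0,0.015,-0.52,-0.19,0,0,0,0.015,-0.52,-0.18,0,0,0,0.015,-0.52,-0.17,0,0,0,0.015,-0.53,-0.17,0,0,0,0.015,-0.53,-0.16,0,0,0,0.015,-0.53,-0.15,0,0,0,0.015,-0.53,-0.14,0,0,0,0.015]}}

```text
time: 54.87
ee_pos: [0.474, -0.2742, 0.1217]
tcp_rot: [0.606, 0.796, -0.0, -0.0]
wrist_force: [-0.0, -0.3, -1.7]
width: 0.0406
grip_force: 40.7
```

```bash
python3 plan.py 0.476,-0.273,0.031,1.839; python3 wl.py w17; python3 -c "
import cv2;i=cv2.imread('pics/w17.png')[::1,::1];cv2.imwrite('pics/w17c.png',cv2.resize(i,(480,360)))"
```

```text
at [ 0.474  -0.2742  0.1217] yaw 1.841 t 54.87 w 0.0406 grip 40.7 j7 1.04
0.476,-0.273,0.031,1.839 0,0.01,0.36,0,0,0,0,0.01,0.36,0,0,0,0,0.01,0.36,0,0,0,0,0.01,0.36,0,0,0,0,0.01,0.36,0,0,0,0,0.01,0.37,0,0,0,0.01,0.01,0.36,0,0,0,0,0.01,0.37,0,0,0,0.01,0,0.36,0,0,0,0,0.01,0.37,0,0,0
```

View pics/w17c.png

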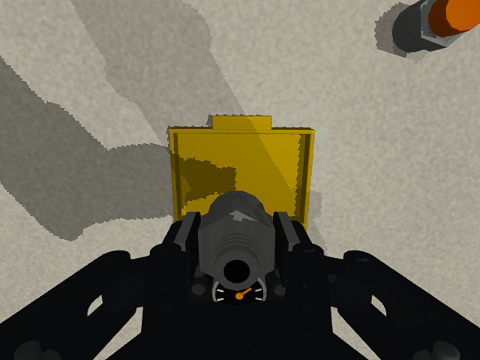

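{"api": "carry_out", "payload": {"targets": [0,0,0.36,0,0,0,0,0.01,0.36,0,0,0,0,0.01,0.36,0,0,0,0,0,0.36,0,0,0,0,0.01,0.36,0,0,0,0,0,0.36,0,0,0,0,0.01,0.36,0,0,0,0,0,0.36,0,0,0,0,0,0.36,0,0,0,0,0,0.36,0,0,0]}}

```text
time: 55.75
ee_pos: [0.4751, -0.2726, 0.0309]
tcp_rot: [0.605, 0.796, -0.0, 0.0]
wrist_force: [-0.3, 0.8, -1.8]
width: 0.0404
grip_force: 40.7
```

{"api": "carry_out", "payload": {"targets": [0,0,0.02,0,0,0,0,0,0.02,0,0,0,0,0,0.02,0,0,0,0,0,0.02,0,0,0,0,0,0.02,0,0,0,0,0,0.02,0,0,0,0,0,0.02,0,0,0,0,0,0.02,0,0,0,0,0,0.02,0,0,0,0,0,0,0,0,0]}}

```text
time: 56.58
ee_pos: [0.475, -0.2725, 0.0272]
tcp_rot: [0.605, 0.796, 0.0, -0.0]
wrist_force: [0.0, -1.2, -2.4]
width: 0.0404
grip_force: 40.7
```

{"api": "carry_out", "payload": {"targets": [0,0,0.02,0,0,0,0,0,0.02,0,0,0,0,0,0.02,0,0,0,0,0,0.01,0,0,0,0,0,0,0,0,0,0,0,0,0,0,0,0,0,0,0,0,0,0,0,0,0,0,0,0,0,0,0,0,0,0,0,0,0,0,0]}}

```text
time: 57.42
ee_pos: [0.4751, -0.2726, 0.0258]
tcp_rot: [0.605, 0.796, 0.0, 0.0]
wrist_force: [-1.7, 1.3, 3.9]
width: 0.0406
grip_force: 41.1
```

{"api": "carry_out", "payload": {"targets": [0,0,0,0,0,0,0,0,0,0,0,0,0,0,0,0,0,0,0,0,0,0,0,0,0,0,-0.1,0,0,0,0,0,-0.3,0,0,0,0,0,-0.5,0,0,0,0,0,-0.8,0,0,0,0,0,-0.9,0,0,0,0,0,-0.9,0,0,0], "gripper": 0.4}}

```text
time: 58.25
ee_pos: [0.475, -0.2729, 0.115]
tcp_rot: [0.605, 0.796, 0.0, 0.0]
wrist_force: [1.3, -0.3, -0.4]
width: 0.0513
grip_force: 0.0
```

{"api": "carry_out", "payload": {"targets": [0,0,-0.8,0,0,0,0,0,-0.8,0,0,0,0,0,-0.8,0,0,0,0,0,-0.8,0,0,0,0,0,-0.8,0,0,0,0,0,-0.6,0,0,0,0,0,-0.3,0,0,0,0,0,0,0,0,0,0,0,0,0,0,0,0,0,0,0,0,0]}}

```text
time: 59.08
ee_pos: [0.4745, -0.2721, 0.2346]
tcp_rot: [0.605, 0.796, -0.0, -0.001]
wrist_force: [-0.1, 0.0, 0.7]
width: 0.0513
grip_force: 0.0
```

```bash
python3 wl.py w18 adaptor_steel@0.004 gauge_black@0.004 plug_orange; python3 - <<'E'
from h import *
a=capture('top')[210:340,90:530]; b=capture('side')[130:480,180:480]
a=cv2.resize(a,(700,207)); b=cv2.resize(b,(330,385)); w=cv2.resize(cv2.imread('pics/w18.png')[:,:,::-1],(370,385-108))
im=np.zeros((592,700,3),np.uint8); im[:207]=a; im[207:,:330]=b; im[207:207+277,330:]=w
cv2.imwrite('pics/end.png',im[:,:,::-1])
E
```

```text
adaptor_steel 0.79 [297, 188, 39, 46] [ 0.4743 -0.273   0.7968] 0.942
gauge_black 0.94 [292, 266, 51, 75] [ 0.5038 -0.3752  5.0027] 0.93
plug_orange 0.93 [454, 35, 69, 57] [ 0.5802 -0.1137  0.9457] 0.952
```

View pics/end.png

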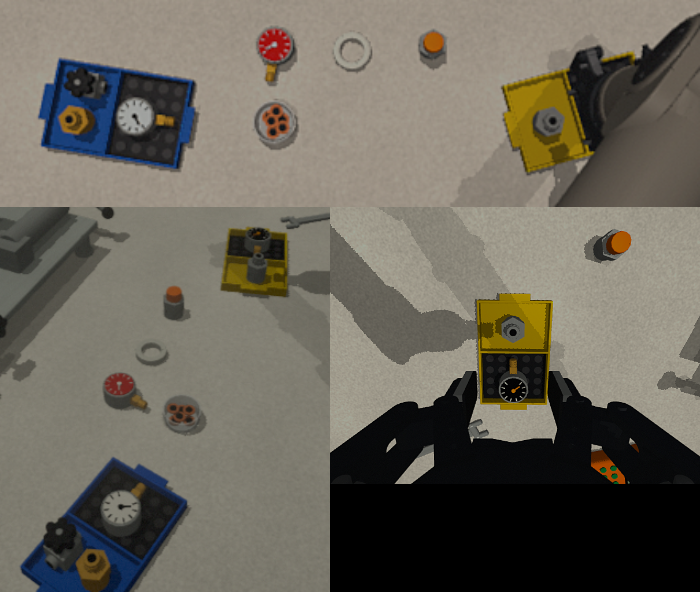

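The picture shows both kits complete: white gauge, brass adaptor and valve in blue (top left), black gauge and steel adaptor in yellow. The red gauge and the orange plug haven't moved, and the arm is clear.

```bash
python3 -c "
from workcell import manip; print(manip.hand_in())"
```

```text
the job is handed in; nothing more can be done
None
```

Both kits are made up as asked and handed in at about 59 s: each gauge lies flat, face up, on its foam, the fittings stand upright in the small bays, and the red gauge and orange plug were left in place.

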